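Load the shaker and lay its hold-down bar

ROBOT

A 7-joint arm with a two-finger parallel gripper is mounted at the origin on the work surface. World frame = base frame: x ahead of the robot, y to its left, z up, the work surface at z = 0. Lengths are in m, angles in rad, forces in N, time in s.
With the tool pointing down it reaches from about 0.425 to 0.925 m from the base axis. Payload 6.8 kg.
Tool frame: the origin (TCP) lies on the centre line of the jaws, within the pads' length; the fingertips stand 11 mm ahead of it and the grasp point (between the pads) lies 8 mm behind it; z points along the fingers, y is the direction in which the jaws open and shut (so a half turn about z gives the same grasp; the last joint's range is limited). The gripper opens to 85 mm and grips with 20 to 120 N. Pads are 22 mm wide; open, the fingers measure 114 mm over their backs; the gripper's body (76 mm by 85 mm) begins 54 mm behind the grasp point. The pads swing forward as they close: fully open they stand 13 mm farther back than shut.
Start: joints at [-1.417, 0.477, 0.022, 1.555, -0.011, 1.109, -0.083], TCP at [0.175, 0.652, 0.242] pointing down, gripper open.
Joint ranges: [-2.96, 2.96], [-0.34, 2.1], [-1.41, 1.46], [0.24, 2.44], [-1.37, 4.51], [0.17, 1.92], [-2.96, 2.96]. Speed limits (rad/s): [2.39, 2.39, 3.14, 3.14, 3.14, 3.14, 3.14].

INTERFACE

Orientations are given as a rotation vector (axis times angle).
In Python, from bench import r gives the robot as it stands.
- The arm moves only by the tool send_rows, never from a script. Its argument "deltas" is a list of rows, each a list of 7 numbers: the opening, from 0 (shut) to 1 (fully open), then the shift along the tool's x, y, z as a fraction of full scale, then the turn, a rotation vector about the tool's x, y, z as a fraction of full scale. In form: [[hand, x, y, z, ax, ay, az], ...]. A call has 1 to 20 rows; each row is the pose to reach, as a shift and turn from the pose commanded when the call began, along the tool's axes at that moment, turning the shorter way round; what a row does not reach only later rows make up. Full scale, the value 1, is 150 mm for a shift and 180 degrees for a turn. A row lasts 1/12 s, in which the tool goes at most 41.7 mm and 7.16 degrees, less where a joint would pass 70% of its speed; a pose out of reach is approached as far as the arm can. A call with a number of a shift or a turn outside -1 to 1 is refused whole. A call with a gripper value outside its range is refused whole. The fingers move at their own pace and stop on an object; "squeeze" is the grip in N (left out, the last holds). Time passes only in rows, so rows that repeat a pose let the fingers close. It gives the time, the measured TCP pose, the force and the opening at its end, in the units of the state.
- r.get_obs(): the state, without advancing time (a new reading comes with each control period).
- r.grab_frame(name): name is "scene" or "top"; returns a dict with "pixels" (400x640x3 uint8, red, green, blue), "camera_matrix" (3x3 intrinsics, pixels), "dist_coeffs" ([k1, k2, p1, p2, k3] as OpenCV has them; the pictures are not rectified), "rvec" (rotation vector, rad) and "tvec" (3), from world to camera coordinates, as OpenCV has them. Camera axes: x right, y down, z forward; pixel columns grow to the right and rows downward; lengths in m; the calibration is good to about 2 mm. A picture is of the moment at which its call begins. There is no depth.
- r.hand_in(): hands the job in, once; it reports no verdict.
The state is a dict: "clock": time; "joints": joint angles; "qvel": joint speeds; "tau": joint torques, N m; "tcp_pos": TCP position; "orientation": TCP orientation; "contact_force": force on the tool from outside, world axes, zero at the start; "moment": the same for the moment, N m; "grip_width": finger opening in m.
Only numpy, scipy, OpenCV 4.12 (cv2) and the standard library are available. Lean on these libraries where they do the work, as an engineer would, in place of code of your own. Each camera call takes 0.05 s, during which the arm holds its last target. There are 200 camera calls.

TASK

Get the orbital shaker ready and start it: first move the tip box that was left on its deck into the grey tray, lying flat, then set every cartridge on the bench upright and fully down in a bay of its own on the deck, lay the hold-down bar across the two end posts so that both ends sit down in their seats, let go of it, and last press the start button right down. At the end everything must still be in its place; leave the other things on the bench where they are.

Things in the scene. Friction and masses are not known exactly. Their poses are not given: they have to be found in the camera images.
- shaker: Orbital shaker, fixed; white base 170 (x) by 380 (y) by 52 mm high. Origin on the bench under the middle of its dark deck; y runs along the row of four bays. Deck floor at z = 60 mm. Fins 8 mm high, 4 mm thick, at y = -104, -52, 0, 52, 104 mm part the bays, each 48 (y) by 108 (x) mm, open on top, centred at x = 0, y = -78, -26, 26, 78 mm. Two posts stand at its ends.
- seat_a (a point): Middle of the seat floor on top of the aluminium post at the shaker's +y end, 122 mm above the bench, at x = 0, y = 135 mm of the shaker. The post is 60 mm wide (x), from y = 125 to 152 mm. The seat is open on top and towards the other post, 40 mm wide (x) between cheeks 14 mm high, with an end stop at y = 146 mm.
- seat_b (a point): The same seat on the post at the shaker's -y end, at x = 0, y = -135 mm of the shaker (mirror image).
- bar: Hold-down bar: flat aluminium 280 (y) by 30 (x) by 8 mm, with a black rib handle upright on the middle of its top, 60 (y) by 14 (x) by 30 mm high. Origin at the centre of its underside; 250 g. Starts flat on the bench in front of the shaker, handle up. It fits its seats either way round, with 5 mm play to each side and 6 mm at each end, and clears seated cartridges by 6 mm.
- tipbox: Closed pipette-tip box, blue with a white lid: 60 (x) by 120 (y) by 60 mm high, origin at the centre of its underside; 150 g. At the start it sits on top of the fins of the shaker deck, across the bays (and too high for the bar).
- tray: Grey shallow tray on the bench to the right, fixed: 160 (x) by 100 (y) mm outside, walls 5 mm thick and 14 mm high, floor 5 mm thick; origin at the centre of its underside. The tip box fits in it with its long side (y) along the tray's x.
- start (a joint): Start button's travel in m: 0 up, 0.006 fully down, spring return; fully down takes about 5 N.
- start_top (a point): Centre of the top of the start button, a grey round button 28 mm across that is pressed straight down; on a console 106 mm high beyond the post at the shaker's -y end.
- cartridge1: Reagent cartridge, on the bench to the left; may be absent. White body 80 (x) by 40 (y) by 28 mm high with a grey grip rib on the middle of its top, 50 (x) by 18 (y) by 28 mm high (56 mm in all). Origin at the centre of its underside; 150 g; the same both ways round. It stands in a bay with its long side along the shaker's x.
- cartridge2: Reagent cartridge, on the bench to the left; may be absent. White body 80 (x) by 40 (y) by 28 mm high with a grey grip rib on the middle of its top, 50 (x) by 18 (y) by 28 mm high (56 mm in all). Origin at the centre of its underside; 150 g; the same both ways round. It stands in a bay with its long side along the shaker's x.
- cartridge3: Reagent cartridge, on the bench to the left; may be absent. White body 80 (x) by 40 (y) by 28 mm high with a grey grip rib on the middle of its top, 50 (x) by 18 (y) by 28 mm high (56 mm in all). Origin at the centre of its underside; 150 g; the same both ways round. It stands in a bay with its long side along the shaker's x.
- cartridge4: Reagent cartridge, on the bench to the left; may be absent. White body 80 (x) by 40 (y) by 28 mm high with a grey grip rib on the middle of its top, 50 (x) by 18 (y) by 28 mm high (56 mm in all). Origin at the centre of its underside; 150 g; the same both ways round. It stands in a bay with its long side along the shaker's x.
- dishes: Two small culture dishes stacked, 35 mm across, 20 mm high, among the cartridges. Bystander. Origin at the centre of its underside.
- jar: Jar 60 mm across, 65 mm high, at the right behind the tray. Bystander. Origin at the centre of its underside.
- timer: Bench timer 70 by 60 by 22 mm, front right. Bystander. Origin at the centre of its underside.
- tape: Roll of tape 90 mm across, 20 mm high, front left. Bystander. Origin at the centre of its underside.

How it is judged:
On the way, in this order (a step that is already met when the one before it is completed fails the run):
1. the tip box lies flat in the tray, let go (horizontal distance between tipbox and tray below 0.035 m and height (world z) of tipbox below 0.01 m and angle between tipbox's own z axis and vertical below 0.08 rad and linear speed of tipbox below 0.02 m/s and contact force between the fingers and tipbox below 0.1 N), for 0.2 s.
2. every cartridge stands fully down in a bay, let go (x of cartridge1 in the frame of shaker between -0.02 and 0.02 m and y of cartridge1 in the frame of shaker between -0.105 and 0.105 m and z of cartridge1 in the frame of shaker between 0.055 and 0.0645 m and angle between each of cartridge1, cartridge2, cartridge3, cartridge4's own z axis and vertical below 0.08 rad and linear speed of each of cartridge1, cartridge2, cartridge3, cartridge4 below 0.02 m/s and x of cartridge2 in the frame of shaker between -0.02 and 0.02 m and y of cartridge2 in the frame of shaker between -0.105 and 0.105 m and z of cartridge2 in the frame of shaker between 0.055 and 0.0645 m and x of cartridge3 in the frame of shaker between -0.02 and 0.02 m and y of cartridge3 in the frame of shaker between -0.105 and 0.105 m and z of cartridge3 in the frame of shaker between 0.055 and 0.0645 m and x of cartridge4 in the frame of shaker between -0.02 and 0.02 m and y of cartridge4 in the frame of shaker between -0.105 and 0.105 m and z of cartridge4 in the frame of shaker between 0.055 and 0.0645 m and contact force between the fingers and cartridge1 below 0.1 N and contact force between the fingers and cartridge2 below 0.1 N and contact force between the fingers and cartridge3 below 0.1 N and contact force between the fingers and cartridge4 below 0.1 N), for 0.2 s.
3. the bar lies in the seats of both posts, let go (x of bar in the frame of shaker between -0.009 and 0.009 m and y of bar in the frame of shaker between -0.01 and 0.01 m and z of bar in the frame of shaker between 0.118 and 0.127 m and angle between bar's own z axis and vertical below 0.05 rad and angle between the y axis of bar and the y axis of shaker, either way round below 0.12 rad and linear speed of bar below 0.02 m/s and contact force between the fingers and bar below 0.1 N), for 0.2 s.
4. the start button is pressed with the bar in place (value of joint start above 0.004 m and x of bar in the frame of shaker between -0.009 and 0.009 m and y of bar in the frame of shaker between -0.01 and 0.01 m and z of bar in the frame of shaker between 0.118 and 0.127 m and angle between bar's own z axis and vertical below 0.05 rad and angle between the y axis of bar and the y axis of shaker, either way round below 0.12 rad and linear speed of bar below 0.02 m/s), for 0.05 s.
At the end, for the whole second after the job is handed in: Tip box flat in the tray (within 35 mm of its centre); every cartridge present upright on the deck floor in a bay (within 20 mm of the row's middle line); bar level in both seats (within 9 mm across, 10 mm along, 5 mm in height); button up; all at rest (horizontal distance between tipbox and tray below 0.035 m and height (world z) of tipbox below 0.01 m and angle between each of tipbox, cartridge1, cartridge2, cartridge3, cartridge4's own z axis and vertical below 0.08 rad and linear speed of each of tipbox, cartridge1, cartridge2, cartridge3, cartridge4, bar below 0.02 m/s and x of cartridge1 in the frame of shaker between -0.02 and 0.02 m and y of cartridge1 in the frame of shaker between -0.105 and 0.105 m and z of cartridge1 in the frame of shaker between 0.055 and 0.0645 m and x of cartridge2 in the frame of shaker between -0.02 and 0.02 m and y of cartridge2 in the frame of shaker between -0.105 and 0.105 m and z of cartridge2 in the frame of shaker between 0.055 and 0.0645 m and x of cartridge3 in the frame of shaker between -0.02 and 0.02 m and y of cartridge3 in the frame of shaker between -0.105 and 0.105 m and z of cartridge3 in the frame of shaker between 0.055 and 0.0645 m and x of cartridge4 in the frame of shaker between -0.02 and 0.02 m and y of cartridge4 in the frame of shaker between -0.105 and 0.105 m and z of cartridge4 in the frame of shaker between 0.055 and 0.0645 m and x of bar in the frame of shaker between -0.009 and 0.009 m and y of bar in the frame of shaker between -0.01 and 0.01 m and z of bar in the frame of shaker between 0.118 and 0.127 m and angle between bar's own z axis and vertical below 0.05 rad and angle between the y axis of bar and the y axis of shaker, either way round below 0.12 rad and value of joint start below 0.002 m); the robot touches nothing.
It fails at once if a bystander is pushed more than 50 mm from its place or knocked over (distance of any of dishes, jar, timer, tape from where it was at the start of the episode above 0.05 m or angle between any of dishes, jar, timer, tape's own z axis and vertical above 0.5 rad).
Of cartridge1, cartridge2, cartridge3, cartridge4 only 3 to 4 are there at a start; the rules pass over those that are not, and their reading is None.
At some moment in a run one of cartridge1, cartridge2, cartridge3, cartridge4, bar, tipbox may be knocked a few centimetres aside while the robot is not near it.
It also fails if it takes over 208 s, if anything falls off the work surface, if the arm or the gripper's body presses on something with over 40 N, if the wrist force passes 120 N, or if a joint passes its speed limit or range.

## Working session

There is one attempt and no reset: what is moved stays moved. The work goes in short steps, Python scripts to look and compute and a tool call to move; the robot and the scene stay as the last step left them, time stands still between calls to the robot, and variables do not carry over. Pictures are saved under pics/ and viewed, about 12 in all and at most 16, crops included, and the job is handed in when it is done.

Besides the shell and the picture viewer there is one more tool, called after "Request:" by a JSON object that holds its "api" and its "payload". send_rows: Moves the arm, as the interface text tells. Shift numbers are shares of 150 mm and turn numbers shares of 180 degrees, none past 1 either way. Its arguments: {"type":"object","properties":{"deltas":{"type":"array","items":{"type":"array","items":{"type":"number"}}},"squeeze":{"type":"number"}},"required":["deltas"]}

```bash
ls; mkdir -p pics; cat > h.py <<'E'
import numpy as np, cv2
from bench import r
def shot(n,f=None):
    d=r.grab_frame(n); 
    if f: cv2.imwrite('pics/'+f,d['pixels'][:,:,::-1])
    return d
def cam(d):
    return [np.array(d[k],float) for k in('camera_matrix','dist_coeffs','rvec','tvec')]
def px2w(d,pts,z):
    K,D,rv,tv=cam(d); R=cv2.Rodrigues(rv)[0]
    u=cv2.undistortPoints(np.array(pts,float).reshape(-1,1,2),K,D).reshape(-1,2)
    rays=np.c_[u,np.ones(len(u))]@R; c=-R.T@tv.ravel()
    return c+rays*((z-c[2])/rays[:,2])[:,None]
def w2px(d,P):
    K,D,rv,tv=cam(d); return cv2.projectPoints(np.array(P,float).reshape(-1,1,3),rv,tv,K,D)[0].reshape(-1,2)
E
python3 - <<'E'
from h import *
for n in('top','scene'):
    d=shot(n,n+'0.png'); K,D,rv,tv=cam(d); R=cv2.Rodrigues(rv)[0]; print(n,-R.T@tv.ravel(),K[0,0]); print(R.round(2))
print(r.get_obs())
E
```

```text
pics
top [ 0.35422816 -0.00775903  1.06430852] 431.32277696584777
[[ 0.   -1.   -0.01]
 [-0.99 -0.   -0.11]
 [ 0.11  0.01 -0.99]]
scene [0.86667578 0.52424236 0.75879852] 404.9078526057803
[[-0.81  0.59 -0.01]
 [ 0.42  0.57 -0.71]
 [-0.41 -0.58 -0.71]]
{'clock': 0.1, 'joints': array([-1.41708885,  0.47770183,  0.02232385,  1.55635063, -0.01149339,
        1.10930743, -0.08308945]), 'qvel': array([-0.00011832, -0.00234114, -0.00048933, -0.00243201,  0.00024326,
        0.00131586,  0.00144365]), 'tau': array([ 3.90287867e-03, -5.97759318e+01,  1.61313716e+00, -2.81953597e+01,
        1.27716508e-02,  5.08256911e-03, -2.29933917e-06]), 'tcp_pos': array([0.17457418, 0.65149799, 0.24143385]), 'orientation': array([-4.09981482e-01, -3.11462591e+00,  2.57033716e-03]), 'contact_force': array([-0.04912628, -0.4955679 , -0.25362594]), 'moment': array([-0.03471562,  0.03404491, -0.02378281]), 'grip_width': 0.08540777488174991}
```

View pics/top0.png

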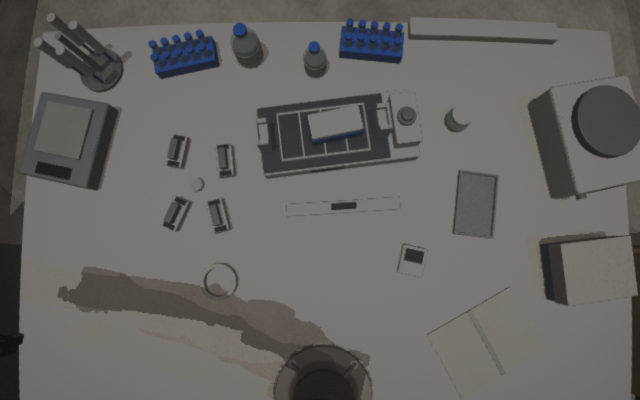

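View pics/scene0.png

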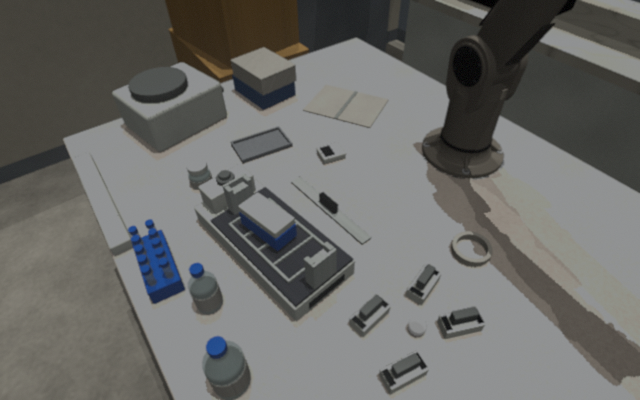

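The top view shows the shaker around (340,130) with the tip box on it at (336,122). The bar is at (343,206), the tray at (475,204), the button at (407,115), and four cartridges at (177,151), (225,160), (176,213) and (219,215). The dishes are at (198,184). The scene view agrees. I'll zoom in to measure.

```bash
cat >> h.py <<'E'
def crop(d,f,u0,v0,u1,v1,s):
    a=d['pixels'][v0:v1,u0:u1,::-1]; a=cv2.resize(a,None,fx=s,fy=s,interpolation=cv2.INTER_CUBIC)
    a=(255*(a/255.)**.6).astype('uint8')
    for u in range((u0+9)//10*10,u1,10):
        x=int((u+.5-u0)*s); cv2.line(a,(x,0),(x,4 if u%50 else 12),(0,255,255),1)
        if u%20==0: cv2.putText(a,str(u),(x-10,22),0,.35,(0,255,255),1)
    for v in range((v0+9)//10*10,v1,10):
        y=int((v+.5-v0)*s); cv2.line(a,(0,y),(4 if v%50 else 12,y),(0,255,255),1)
        if v%20==0: cv2.putText(a,str(v),(8,y+4),0,.35,(0,255,255),1)
    cv2.imwrite('pics/'+f,a)
E
python3 - <<'E'
from h import *
d=shot('top')
crop(d,'c1.png',245,85,435,225,4.2); crop(d,'c2.png',155,125,255,240,5.2)
E
```

```text
(no output)
```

View pics/c1.png

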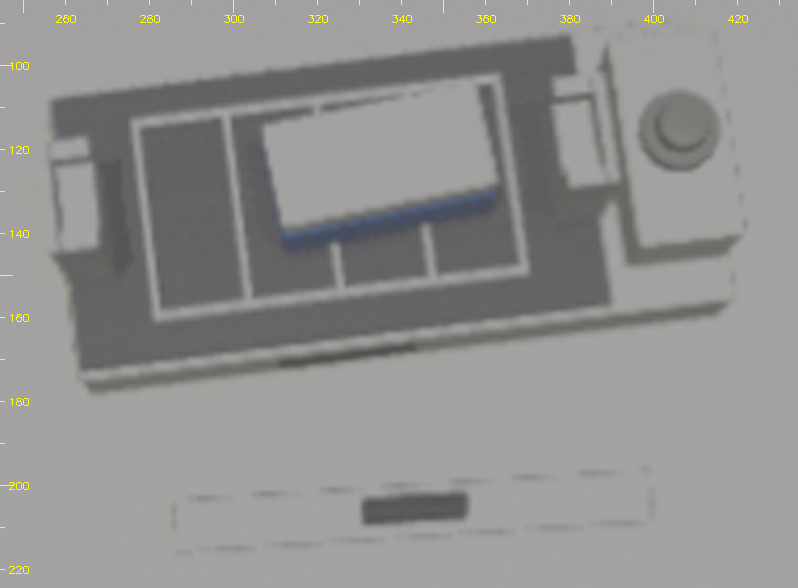

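View pics/c2.png

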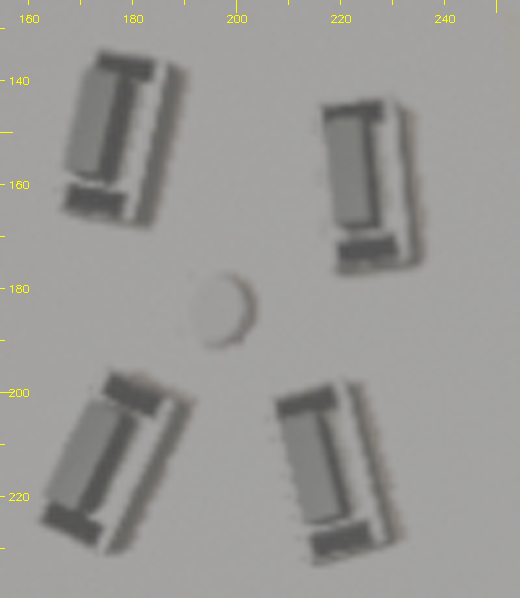

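The crops show the bays (fin frame corners about (277,113) and (370,148)), the bar outline about (286,203)–(400,213), and the four cartridges with grey ribs. Next I'll fit wireframes to the edges in both cameras.

```bash
cat >> h.py <<'E'
from scipy.optimize import minimize
def rect(hx,hy,z,cx=0,cy=0):
    c=[(cx+a*hx,cy+b*hy,z) for a,b in((-1,-1),(1,-1),(1,1),(-1,1))]; return [(c[i],c[(i+1)%4]) for i in range(4)]
M={'cart':rect(.04,.02,.028)+rect(.04,.02,0)+rect(.025,.009,.056),
 'tip':rect(.03,.06,.06)+rect(.03,.06,0),
 'bar':rect(.015,.14,.008)+rect(.007,.03,.038),
 'tray':rect(.08,.05,.014)+rect(.075,.045,.014),
 'shaker':rect(.058,.106,.068)+sum([rect(.054,.024,.068,0,y) for y in(-.078,-.026,.026,.078)],[])+rect(.03,.0135,.136,0,.1385)+rect(.03,.0135,.136,0,-.1385)}
def place(p,P,z0=0):
    x,y,a=p; c,s=np.cos(a),np.sin(a); P=np.asarray(P,float)
    return np.c_[x+c*P[:,0]-s*P[:,1],y+s*P[:,0]+c*P[:,1],P[:,2]+z0]
def samp(m,n=24):
    A=[];B=[]
    for a,b in M[m]:
        a,b=np.array(a),np.array(b); t=np.linspace(.06,.94,n)[:,None]; A.append(a+t*(b-a)); B.append(np.repeat((b-a)[None],n,0))
    return np.vstack(A),np.vstack(B)
def grads(d):
    g=cv2.GaussianBlur(cv2.cvtColor(d['pixels'],cv2.COLOR_RGB2GRAY).astype(np.float32),(0,0),.8)
    return cv2.Sobel(g,cv2.CV_32F,1,0,scale=.125),cv2.Sobel(g,cv2.CV_32F,0,1,scale=.125)
def score(p,m,views,z0,wt):
    A,B=samp(m); tot=0
    for (d,(gx,gy)),w in zip(views,wt):
        if w==0: continue
        q=w2px(d,place(p,A,z0)); q2=w2px(d,place(p,A+.02*B,z0)); t=q2-q; t/=np.linalg.norm(t,axis=1)[:,None]+1e-9
        q=q.astype(np.float32); sx=cv2.remap(gx,q[:,:1],q[:,1:],1)[:,0]; sy=cv2.remap(gy,q[:,:1],q[:,1:],1)[:,0]
        tot+=w*np.minimum(np.abs(-t[:,1]*sx+t[:,0]*sy),20).mean()
    return -tot
def fit(m,p0,ds,z0=0,wt=(1,1),spread=.012,n=30,ang=.12):
    views=[(d,grads(d)) for d in ds]; rng=np.random.default_rng(0); best=None
    for i in range(n):
        s=np.array(p0)+(rng.normal(size=3)*[spread,spread,ang] if i else 0)
        o=minimize(score,s,(m,views,z0,wt),method='Nelder-Mead',options=dict(initial_simplex=s+np.array([[0,0,0],[.005,0,0],[0,.005,0],[0,0,.06]]),xatol=2e-4,fatol=1e-3))
        if best is None or o.fun<best.fun: best=o
    return best.x,-best.fun
def draw(img,d,m,p,z0,s,u0,v0):
    for a,b in M[m]:
        q=(w2px(d,place(p,[a,b],z0))+.5-[u0,v0])*s; cv2.line(img,tuple(int(x) for x in q[0]),tuple(int(x) for x in q[1]),(0,0,255),1,cv2.LINE_AA)
E
cat > m1.py <<'E'
from h import *
import pickle
ds=[shot('top'),shot('scene')]; t=ds[0]
y=np.deg2rad
g={'A':('cart',px2w(t,[(178,151)],.02)[0],y(-10)),'B':('cart',px2w(t,[(226,160)],.02)[0],y(5)),'C':('cart',px2w(t,[(177,213)],.02)[0],y(-25)),'D':('cart',px2w(t,[(220,215)],.02)[0],y(12)),
'bar':('bar',px2w(t,[(343,207)],.0)[0],y(3)),'tray':('tray',px2w(t,[(475,204)],.01)[0],y(85)),'shaker':('shaker',px2w(t,[(324,131)],.06)[0],y(7)),'tip':('tip',px2w(t,[(336,122)],.1)[0],y(8))}
res={}
for k,(m,p,a) in g.items():
    z=.068 if k=='tip' else 0; p0=[p[0],p[1],a]
    out=[fit(m,p0,ds,z,w,n=12) for w in((1,1),(1,0),(0,1))]
    res[k]=(m,out[0][0],z); print(k,np.round(p0,3),*[(o[0].round(4),round(o[1],2)) for o in out])
pickle.dump(res,open('res.pkl','wb'))
ims=[]
for d,(u0,v0,u1,v1,s) in((ds[1],(190,150,500,400,2.55)),):
    a=cv2.resize(d['pixels'][v0:v1,u0:u1,::-1],None,fx=s,fy=s,interpolation=cv2.INTER_CUBIC)
    for k,(m,p,z) in res.items(): draw(a,d,m,p,z,s,u0,v0)
    cv2.imwrite('pics/ov1.png',a)
a=cv2.resize(t['pixels'][80:245,155:510,::-1],None,fx=2.2,fy=2.2,interpolation=cv2.INTER_CUBIC)
for k,(m,p,z) in res.items(): draw(a,t,m,p,z,2.2,155,80)
cv2.imwrite('pics/ov2.png',a)
E
time python3 m1.py
```

```text
A [ 0.591  0.366 -0.175] (array([ 0.5919,  0.3691, -0.1859]), np.float64(23.12)) (array([ 0.5915,  0.3681, -0.2015]), np.float64(11.68)) (array([ 0.589 ,  0.3701, -0.1819]), np.float64(12.24))
B [0.568 0.242 0.087] (array([0.566 , 0.2462, 0.1149]), np.float64(22.55)) (array([0.5663, 0.2454, 0.1217]), np.float64(10.11)) (array([0.5661, 0.2468, 0.116 ]), np.float64(12.84))
C [ 0.435  0.361 -0.436] (array([ 0.4343,  0.3659, -0.4011]), np.float64(25.3)) (array([ 0.4348,  0.3651, -0.3948]), np.float64(12.11)) (array([ 0.4329,  0.3671, -0.4021]), np.float64(13.97))
D [0.431 0.253 0.209] (array([0.4292, 0.2594, 0.2679]), np.float64(21.6)) (array([0.4304, 0.2589, 0.2638]), np.float64(11.09)) (array([0.4279, 0.2596, 0.2683]), np.float64(11.31))
bar [ 0.454 -0.048  0.052] (array([ 0.4527, -0.0477,  0.0699]), np.float64(19.39)) (array([ 0.4528, -0.0468,  0.0685]), np.float64(10.87)) (array([ 0.4583, -0.041 ,  0.075 ]), np.float64(10.49))
tray [ 0.461 -0.376  1.484] (array([ 0.4333, -0.3456,  1.4486]), np.float64(12.94)) (array([ 0.4594, -0.3741, -0.1221]), np.float64(8.98)) (array([ 0.4287, -0.3843,  1.442 ]), np.float64(8.77))
shaker [ 0.63  -0.001  0.122] (array([0.6271, 0.002 , 0.131 ]), np.float64(22.24)) (array([0.6282, 0.0019, 0.132 ]), np.float64(11.33)) (array([0.6263, 0.0026, 0.1247]), np.float64(12.02))
tip [ 0.641 -0.029  0.14 ] (array([ 0.6339, -0.0255,  0.2242]), np.float64(20.04)) (array([ 0.6519, -0.0262,  0.2234]), np.float64(10.59)) (array([ 0.6334, -0.0242,  0.2144]), np.float64(10.35))
real	0m49.072s
user	0m45.550s
sys	0m0.393s
```

```bash
sed -i "s/y(85)/y(-7)/; s/(336,122)/(337,124)/" m1.py; sed -i "s/n=12) for w/n=12,spread=.006) for w/" m1.py; python3 m1.py; python3 - <<'E'
import cv2,numpy as np
a=cv2.imread('pics/ov2.png');b=cv2.imread('pics/ov1.png');print(a.shape,b.shape)
E
```

```text
A [ 0.591  0.366 -0.175] (array([ 0.5918,  0.369 , -0.1793]), np.float64(23.12)) (array([ 0.5913,  0.3682, -0.1964]), np.float64(11.67)) (array([ 0.5891,  0.3701, -0.1804]), np.float64(12.24))
B [0.568 0.242 0.087] (array([0.566 , 0.2461, 0.1176]), np.float64(22.6)) (array([0.5662, 0.2454, 0.1218]), np.float64(10.12)) (array([0.5661, 0.2468, 0.1177]), np.float64(12.86))
C [ 0.435  0.361 -0.436] (array([ 0.4344,  0.3659, -0.4013]), np.float64(25.33)) (array([ 0.4348,  0.3651, -0.3942]), np.float64(12.13)) (array([ 0.4328,  0.367 , -0.4041]), np.float64(13.93))
D [0.431 0.253 0.209] (array([0.4293, 0.2594, 0.2684]), np.float64(21.59)) (array([0.4304, 0.2589, 0.2631]), np.float64(11.06)) (array([0.4279, 0.2596, 0.2684]), np.float64(11.34))
bar [ 0.454 -0.048  0.052] (array([ 0.4527, -0.0474,  0.0714]), np.float64(19.41)) (array([ 0.453 , -0.0487,  0.0687]), np.float64(10.87)) (array([ 0.4583, -0.041 ,  0.075 ]), np.float64(10.5))
tray [ 0.461 -0.376 -0.122] (array([ 0.4593, -0.3747, -0.1237]), np.float64(21.84)) (array([ 0.4594, -0.374 , -0.123 ]), np.float64(8.99)) (array([ 0.4626, -0.3769, -0.1226]), np.float64(13.91))
shaker [ 0.63  -0.001  0.122] (array([0.627, 0.002, 0.131]), np.float64(22.24)) (array([0.6282, 0.002 , 0.1313]), np.float64(11.33)) (array([0.6263, 0.0026, 0.1247]), np.float64(12.03))
tip [ 0.636 -0.031  0.14 ] (array([ 0.6338, -0.0254,  0.2239]), np.float64(20.02)) (array([ 0.6374, -0.0291,  0.1917]), np.float64(10.35)) (array([ 0.6334, -0.0242,  0.2125]), np.float64(10.33))
(363, 781, 3) (638, 790, 3)
```

View pics/ov2.png

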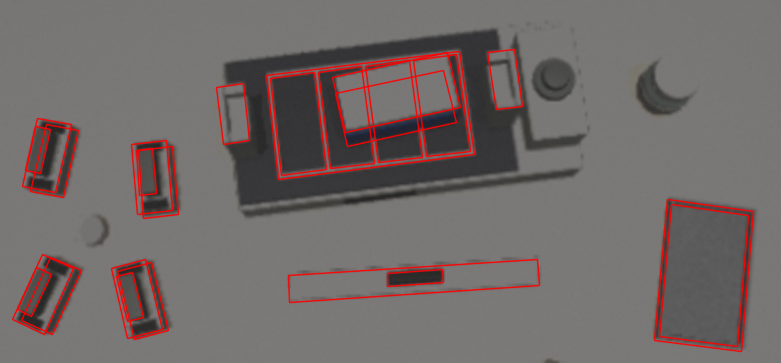

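View pics/ov1.png

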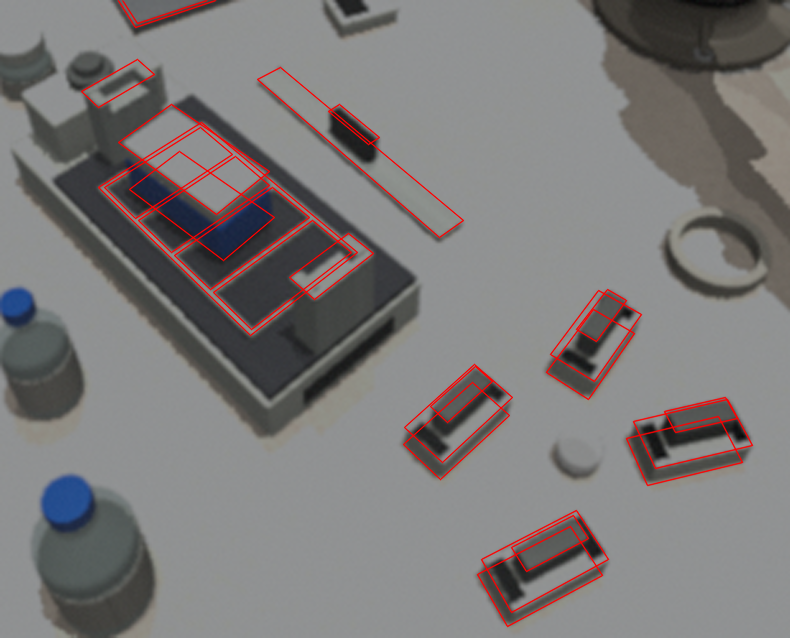

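The wireframes fit well in both views, except the tip box, which is still a few mm uncertain. That's well inside the jaw clearance. Next is a planner that converts waypoints into rows.

```bash
cat > plan.py <<'E'
from h import *
from scipy.spatial.transform import Rotation as Ro
def Rt(psi): c,s=np.cos(psi),np.sin(psi); return Ro.from_matrix(np.array([[-s,c,0],[c,s,0],[0,0,-1]]))
def plan(wps):
    """wps: (x,y,z,psi,hand); prints one call per <=150 mm piece"""
    o=r.get_obs(); p=np.array(o['tcp_pos']); R=Ro.from_rotvec(o['orientation'])
    print('t%.1f'%o['clock'],'at',p.round(4),'psi %.3f'%np.arctan2(*R.as_matrix()[[1,0],1]),'w %.4f'%o['grip_width'],'F',np.round(o['contact_force'],1))
    for w in wps:
        q=np.array(w[:3]); Rq=Rt(w[3]); k=0
        while True:
            d=R.inv().apply(q-p); n=int(np.ceil(np.abs(d).max()/.1499)) or 1
            step=d/n; T=(R.inv()*Rq).as_rotvec()/np.pi; T=T/n
            row=[w[4]]+list(np.round(step/.15,3))+list(np.round(T,3))
            rows=int(np.ceil(max(np.linalg.norm(row[1:4])*150/36,np.linalg.norm(T)*180/6.5)))
            print(row,'x%d'%max(rows,1), '' if n>1 else '-> '+str(np.round(w,3)))
            p=p+R.apply(np.array(row[1:4])*.15); R=R*Ro.from_rotvec(np.array(row[4:])*np.pi)
            if n==1: break
E
python3 -c "
from plan import *
plan([(.635,-.027,.25,.21,1),(.635,-.027,.100,.21,1)])"
```

```text
t0.3 at [0.1747 0.6519 0.242 ] psi 1.309 w 0.0855 F [ 0.9 -0.1  0.6]
[1, np.float64(-0.827), np.float64(-0.715), np.float64(-0.01), np.float64(-0.0), np.float64(0.0), np.float64(0.07)] x5 
[1, np.float64(-0.963), np.float64(-0.518), np.float64(-0.01), np.float64(-0.0), np.float64(0.0), np.float64(0.07)] x5 
[1, np.float64(-0.79), np.float64(-0.221), np.float64(-0.008), np.float64(-0.0), np.float64(0.0), np.float64(0.052)] x4 
[1, np.float64(-0.815), np.float64(-0.09), np.float64(-0.008), np.float64(-0.0), np.float64(0.0), np.float64(0.053)] x4 
[1, np.float64(-0.819), np.float64(0.046), np.float64(-0.008), np.float64(-0.0), np.float64(0.0), np.float64(0.052)] x4 
[1, np.float64(-0.801), np.float64(0.179), np.float64(-0.007), np.float64(-0.0), np.float64(0.0), np.float64(0.053)] x4 -> [ 0.635 -0.027  0.25   0.21   1.   ]
[1, np.float64(0.0), np.float64(0.0), np.float64(0.5), np.float64(-0.0), np.float64(0.0), np.float64(-0.0)] x3 
[1, np.float64(0.0), np.float64(0.0), np.float64(0.5), np.float64(-0.0), np.float64(0.0), np.float64(-0.0)] x3 -> [ 0.635 -0.027  0.1    0.21   1.   ]
```

Request:
{"api": "send_rows", "payload": {"deltas": [[1,-0.827,-0.715,-0.01,0,0,0.07],[1,-0.827,-0.715,-0.01,0,0,0.07],[1,-0.827,-0.715,-0.01,0,0,0.07],[1,-0.827,-0.715,-0.01,0,0,0.07],[1,-0.827,-0.715,-0.01,0,0,0.07],[1,-0.827,-0.715,-0.01,0,0,0.07]]}}

```text
clock: 0.85
tcp_pos: [0.269, 0.5143, 0.2443]
orientation: [0.757, 3.048, 0.0]
contact_force: [0.2, 1.2, -0.8]
grip_width: 0.0853
```

Request:
{"api": "send_rows", "payload": {"deltas": [[1,-0.963,-0.518,-0.01,0,0,0.07],[1,-0.963,-0.518,-0.01,0,0,0.07],[1,-0.963,-0.518,-0.01,0,0,0.07],[1,-0.963,-0.518,-0.01,0,0,0.07],[1,-0.963,-0.518,-0.01,0,0,0.07],[1,-0.963,-0.518,-0.01,0,0,0.07]]}}

```text
clock: 1.35
tcp_pos: [0.3597, 0.38, 0.2456]
orientation: [1.084, 2.949, 0.001]
contact_force: [-1.0, 1.0, -0.6]
grip_width: 0.0853
```

Request:
{"api": "send_rows", "payload": {"deltas": [[1,-0.79,-0.221,-0.008,0,0,0.052],[1,-0.79,-0.221,-0.008,0,0,0.052],[1,-0.79,-0.221,-0.008,0,0,0.052],[1,-0.79,-0.221,-0.008,0,0,0.052],[1,-0.79,-0.221,-0.008,0,0,0.052]]}}

```text
clock: 1.77
tcp_pos: [0.4285, 0.2792, 0.2467]
orientation: [1.319, 2.851, 0.001]
contact_force: [-1.0, 0.2, 0.4]
grip_width: 0.0853
```

Request:
{"api": "send_rows", "payload": {"deltas": [[1,-0.815,-0.09,-0.008,0,0,0.053],[1,-0.815,-0.09,-0.008,0,0,0.053],[1,-0.815,-0.09,-0.008,0,0,0.053],[1,-0.815,-0.09,-0.008,0,0,0.053],[1,-0.815,-0.09,-0.008,0,0,0.053]]}}

```text
clock: 2.18
tcp_pos: [0.4975, 0.1779, 0.2476]
orientation: [1.55, 2.733, 0.001]
contact_force: [-0.1, 0.0, -0.3]
grip_width: 0.0856
```

Request:
{"api": "send_rows", "payload": {"deltas": [[1,-0.819,0.046,-0.008,0,0,0.052],[1,-0.819,0.046,-0.008,0,0,0.052],[1,-0.819,0.046,-0.008,0,0,0.052],[1,-0.819,0.046,-0.008,0,0,0.052],[1,-0.819,0.046,-0.008,0,0,0.052]]}}

```text
clock: 2.6
tcp_pos: [0.5664, 0.0765, 0.2485]
orientation: [-1.766, -2.598, 0.0]
contact_force: [-0.1, 0.8, 0.3]
grip_width: 0.0851
```

Request:
{"api": "send_rows", "payload": {"deltas": [[1,-0.801,0.179,-0.007,0,0,0.053],[1,-0.801,0.179,-0.007,0,0,0.053],[1,-0.801,0.179,-0.007,0,0,0.053],[1,-0.801,0.179,-0.007,0,0,0.053],[1,-0.801,0.179,-0.007,0,0,0.053],[1,-0.801,0.179,-0.007,0,0,0.053]]}}

```text
clock: 3.1
tcp_pos: [0.6347, -0.0225, 0.2491]
orientation: [-1.97, -2.444, -0.001]
contact_force: [-1.0, -0.1, -0.3]
grip_width: 0.0852
```

```bash
python3 -c "
from plan import *
shot('top')
plan([(.635,-.027,.13,.21,1),(.635,-.027,.100,.21,1)])"
```

```text
t3.1 at [ 0.6346 -0.0223  0.2492] psi 0.215 w 0.0855 F [ 0.7 -0.2  0.1]
[1, np.float64(-0.033), np.float64(-0.003), np.float64(0.795), np.float64(-0.0), np.float64(-0.001), np.float64(0.002)] x4 -> [ 0.635 -0.027  0.13   0.21   1.   ]
[1, np.float64(0.0), np.float64(0.0), np.float64(0.2), np.float64(-0.0), np.float64(0.0), np.float64(-0.0)] x1 -> [ 0.635 -0.027  0.1    0.21   1.   ]
```

Request:
{"api": "send_rows", "payload": {"deltas": [[1,-0.033,0,0.2,0,0,0],[1,-0.033,0,0.4,0,0,0],[1,-0.033,0,0.6,0,0,0],[1,-0.033,0,0.75,0,0,0],[1,-0.033,0,0.85,0,0,0],[1,-0.033,0,0.95,0,0,0],[1,-0.033,0,0.99,0,0,0],[1,-0.033,0,0.99,0,0,0]]}}

```text
clock: 3.82
tcp_pos: [0.6347, -0.0287, 0.0999]
orientation: [-1.971, -2.442, 0.002]
contact_force: [-0.1, 0.5, 0.4]
grip_width: 0.0852
```

Request:
{"api": "send_rows", "payload": {"deltas": [[0.5,0,0,0,0,0,0],[0.5,0,0,0,0,0,0],[0.5,0,0,0,0,0,0],[0.5,0,0,0,0,0,0],[0.5,0,0,0,0,0,0],[0.5,0,0,0,0,0,0],[0.5,0,0,0,0,0,0],[0.5,0,0,0,0,0,0]], "squeeze": 40}}

```text
clock: 4.48
tcp_pos: [0.6369, -0.0312, 0.103]
orientation: [1.976, 2.441, 0.003]
contact_force: [-1.9, 1.3, 6.5]
grip_width: 0.0589
```

Request:
{"api": "send_rows", "payload": {"deltas": [[0.5,0,0,-0.15,0,0,0],[0.5,0,0,-0.35,0,0,0],[0.5,0,0,-0.6,0,0,0],[0.5,0,0,-0.85,0,0,0],[0.5,0,0,-0.99,0,0,0],[0.5,0,0,-0.99,0,0,0],[0.5,0,0,-0.99,0,0,0]]}}

```text
clock: 5.07
tcp_pos: [0.6366, -0.0318, 0.2514]
orientation: [1.976, 2.44, 0.004]
contact_force: [-0.1, 0.1, -2.9]
grip_width: 0.0587
```

```bash
python3 -c "
from plan import *
d=shot('top'); e=shot('scene','s2.png')
plan([(.459,-.375,.22,1.448,.5),(.459,-.375,.075,1.448,.5),(.459,-.375,.040,1.448,.5)])"
```

```text
t5.2 at [ 0.6351 -0.0314  0.2487] psi 0.210 w 0.0589 F [ 0.2  0.1 -1.5]
[0.5, np.float64(-0.998), np.float64(-0.812), np.float64(0.097), np.float64(-0.0), np.float64(-0.0), np.float64(-0.197)] x6 
[0.5, np.float64(-0.171), np.float64(-0.621), np.float64(0.048), np.float64(-0.0), np.float64(-0.0), np.float64(-0.099)] x3 
[0.5, np.float64(0.027), np.float64(-0.643), np.float64(0.048), np.float64(-0.0), np.float64(-0.001), np.float64(-0.098)] x3 -> [ 0.459 -0.375  0.22   1.448  0.5  ]
[0.5, np.float64(0.001), np.float64(0.001), np.float64(0.967), np.float64(-0.0), np.float64(0.0), np.float64(-0.0)] x5 -> [ 0.459 -0.375  0.075  1.448  0.5  ]
[0.5, np.float64(0.0), np.float64(-0.0), np.float64(0.233), np.float64(-0.0), np.float64(0.0), np.float64(-0.0)] x1 -> [ 0.459 -0.375  0.04   1.448  0.5  ]
```

View pics/s2.png

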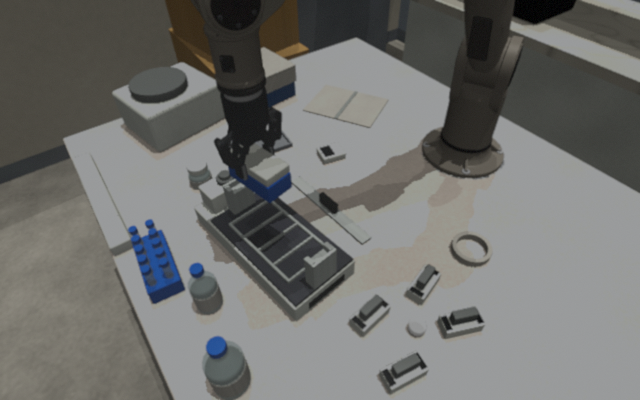

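The box is held at (262,178), with the bays clear underneath. Carrying it to above the tray.

Request:
{"api": "send_rows", "payload": {"deltas": [[0.5,-0.998,-0.812,0.097,0,0,-0.197],[0.5,-0.998,-0.812,0.097,0,0,-0.197],[0.5,-0.998,-0.812,0.097,0,0,-0.197],[0.5,-0.998,-0.812,0.097,0,0,-0.197],[0.5,-0.998,-0.812,0.097,0,0,-0.197],[0.5,-0.998,-0.812,0.097,0,0,-0.197],[0.5,-0.998,-0.812,0.097,0,0,-0.197]]}}

```text
clock: 5.75
tcp_pos: [0.5459, -0.2053, 0.2338]
orientation: [-1.146, -2.922, 0.001]
contact_force: [0.2, 0.5, -1.0]
grip_width: 0.0585
```

Request:
{"api": "send_rows", "payload": {"deltas": [[0.5,-0.171,-0.621,0.048,0,0,-0.099],[0.5,-0.171,-0.621,0.048,0,0,-0.099],[0.5,-0.171,-0.621,0.048,0,0,-0.099],[0.5,-0.171,-0.621,0.048,0,0,-0.099]]}}

```text
clock: 6.08
tcp_pos: [0.5011, -0.2928, 0.227]
orientation: [-0.677, -3.065, 0.003]
contact_force: [-0.8, 0.3, -2.2]
grip_width: 0.0588
```

Request:
{"api": "send_rows", "payload": {"deltas": [[0.5,0.027,-0.643,0.048,0,0,-0.098],[0.5,0.027,-0.643,0.048,0,0,-0.098],[0.5,0.027,-0.643,0.048,0,0,-0.098],[0.5,0.027,-0.643,0.048,0,0,-0.098],[0.5,0.027,-0.643,0.048,0,0,-0.098],[0.5,0.027,-0.643,0.048,0,0,-0.098]]}}

```text
clock: 6.58
tcp_pos: [0.4616, -0.3729, 0.2201]
orientation: [-0.192, -3.135, -0.003]
contact_force: [0.8, 0.4, -1.8]
grip_width: 0.059
```

```bash
python3 -c "
from plan import *
d=shot('top'); e=shot('scene')
o=r.get_obs(); p=o['tcp_pos']
for w in((1,1),(0,1)): print(fit('tip',[p[0],p[1],1.448],[d,e],p[2]-.032,w,spread=.008,n=12,ang=.04))
plan([(.459,-.375,.075,1.448,.5),(.459,-.375,.040,1.448,.5)])
u0,v0,u1,v1,s=200,50,360,170,3
a=cv2.resize(e['pixels'][v0:v1,u0:u1,::-1],None,fx=s,fy=s,interpolation=cv2.INTER_CUBIC); cv2.imwrite('pics/s3.png',a)"
```

```text
(array([ 0.45792518, -0.37142692,  1.44921245]), np.float64(14.708886149877618))
(array([ 0.48609411, -0.37782488,  1.31259586]), np.float64(7.8593954308416185))
t6.7 at [ 0.4617 -0.3729  0.2205] psi 1.450 w 0.0589 F [-0.3 -0.2 -1.1]
[0.5, np.float64(0.016), np.float64(-0.017), np.float64(0.97), np.float64(0.0), np.float64(-0.0), np.float64(0.001)] x5 -> [ 0.459 -0.375  0.075  1.448  0.5  ]
[0.5, np.float64(-0.0), np.float64(-0.0), np.float64(0.233), np.float64(0.0), np.float64(-0.0), np.float64(-0.0)] x1 -> [ 0.459 -0.375  0.04   1.448  0.5  ]
```

View pics/s3.png

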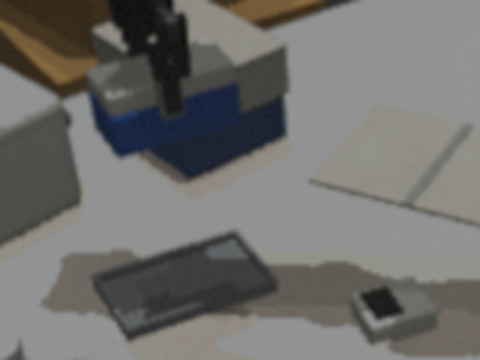

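The box is level and centred in the jaws, with the near face from (120,155) to (240,130) and the finger at 172. Lowering it into the tray.

Request:
{"api": "send_rows", "payload": {"deltas": [[0.5,0.016,-0.017,0.2,0,0,0],[0.5,0.016,-0.017,0.4,0,0,0],[0.5,0.016,-0.017,0.6,0,0,0],[0.5,0.016,-0.017,0.75,0,0,0],[0.5,0.016,-0.017,0.87,0,0,0],[0.5,0.016,-0.017,0.97,0,0,0],[0.5,0.016,-0.017,0.97,0,0,0]]}}

```text
clock: 7.27
tcp_pos: [0.4568, -0.3745, 0.0723]
orientation: [-0.191, -3.131, -0.005]
contact_force: [-0.7, 0.4, -1.1]
grip_width: 0.059
```

Request:
{"api": "send_rows", "payload": {"deltas": [[0.5,0,0,0.06,0,0,0],[0.5,0,0,0.12,0,0,0],[0.5,0,0,0.18,0,0,0],[0.5,0,0,0.22,0,0,0],[0.5,0,0,0.233,0,0,0],[0.5,0,0,0.233,0,0,0]]}}

```text
clock: 7.77
tcp_pos: [0.4571, -0.3774, 0.0404]
orientation: [-0.194, -3.135, -0.001]
contact_force: [0.5, -0.2, -1.8]
grip_width: 0.059
```

Request:
{"api": "send_rows", "payload": {"deltas": [[1,0,0,0,0,0,0],[1,0,0,0,0,0,0],[1,0,0,0,0,0,0],[1,0,0,0,0,0,0],[1,0,0,0,0,0,0],[1,0,0,0,0,0,0]]}}

```text
clock: 8.27
tcp_pos: [0.4573, -0.3776, 0.0407]
orientation: [0.194, 3.135, -0.0]
contact_force: [0.5, 0.1, -0.1]
grip_width: 0.0854
```

Request:
{"api": "send_rows", "payload": {"deltas": [[1,0,0,-0.15,0,0,0],[1,0,0,-0.35,0,0,0],[1,0,0,-0.6,0,0,0],[1,0,0,-0.85,0,0,0],[1,0,0,-0.99,0,0,0],[1,0,0,-0.99,0,0,0],[1,0,0,-0.99,0,0,0]]}}

```text
clock: 8.85
tcp_pos: [0.4579, -0.378, 0.1905]
orientation: [0.194, 3.133, -0.002]
contact_force: [-0.1, 0.9, -0.7]
grip_width: 0.0858
```

```bash
python3 -c "
from plan import *
plan([(.5,.0,.25,1.6,.5),(.566,.246,.25,1.69,.5),(.566,.246,.1,1.69,.5)])"
```

```text
t8.8 at [ 0.4579 -0.378   0.1905] psi 1.447 w 0.0858 F [-0.1  0.9 -0.7]
[0.5, np.float64(0.01), np.float64(0.845), np.float64(-0.133), np.float64(-0.0), np.float64(0.0), np.float64(-0.016)] x4 
[0.5, np.float64(-0.032), np.float64(0.844), np.float64(-0.133), np.float64(-0.0), np.float64(0.0), np.float64(-0.016)] x4 
[0.5, np.float64(-0.075), np.float64(0.842), np.float64(-0.133), np.float64(-0.0), np.float64(0.001), np.float64(-0.017)] x4 -> [0.5  0.   0.25 1.6  0.5 ]
[0.5, np.float64(-0.245), np.float64(0.813), np.float64(-0.001), np.float64(-0.0), np.float64(-0.0), np.float64(-0.014)] x4 
[0.5, np.float64(-0.28), np.float64(0.801), np.float64(-0.002), np.float64(-0.0), np.float64(-0.0), np.float64(-0.014)] x4 -> [0.566 0.246 0.25  1.69  0.5  ]
[0.5, np.float64(-0.0), np.float64(0.001), np.float64(0.5), np.float64(-0.0), np.float64(-0.0), np.float64(-0.0)] x3 
[0.5, np.float64(-0.0), np.float64(0.001), np.float64(0.5), np.float64(-0.0), np.float64(-0.0), np.float64(-0.0)] x3 -> [0.566 0.246 0.1   1.69  0.5  ]
```

```bash
cat > chk.py <<'E'
from plan import *
import pickle,sys
res=pickle.load(open('res.pkl','rb')); ds=[shot('top'),shot('scene')]
for k in sys.argv[1:]:
    m,p,z=res[k]; q,s=fit(m,p,ds,z,n=8,spread=.02,ang=.1)
    print(k,q.round(4),round(s,1),'was',np.round(p,4)); res[k]=(m,q,z)
pickle.dump(res,open('res.pkl','wb'))
E
python3 - <<'E'
import pickle
r=pickle.load(open('res.pkl','rb')); r['tip']=('tip',[.457,-.376,1.448],.005); pickle.dump(r,open('res.pkl','wb'))
E
python3 chk.py A B C D bar tip
```

```text
A [ 0.5918  0.369  -0.1793] 23.7 was [ 0.5918  0.369  -0.1793]
B [0.566  0.2461 0.1176] 23.1 was [0.566  0.2461 0.1176]
C [ 0.4344  0.3659 -0.4013] 25.8 was [ 0.4344  0.3659 -0.4013]
D [0.4293 0.2594 0.2684] 22.1 was [0.4293 0.2594 0.2684]
bar [ 0.4526 -0.0469  0.0701] 20.0 was [ 0.4527 -0.0474  0.0714]
tip [ 0.4535 -0.3766  1.4681] 14.6 was [ 0.457 -0.376  1.448]
```

Request:
{"api": "send_rows", "payload": {"deltas": [[0.5,0.01,0.845,-0.133,0,0,-0.016],[0.5,0.01,0.845,-0.133,0,0,-0.016],[0.5,0.01,0.845,-0.133,0,0,-0.016],[0.5,0.01,0.845,-0.133,0,0,-0.016]]}}

```text
clock: 9.28
tcp_pos: [0.4726, -0.2431, 0.2078]
orientation: [-0.1, -3.138, -0.008]
contact_force: [0.2, 1.4, -0.1]
grip_width: 0.0425
```

Request:
{"api": "send_rows", "payload": {"deltas": [[0.5,-0.032,0.844,-0.133,0,0,-0.016],[0.5,-0.032,0.844,-0.133,0,0,-0.016],[0.5,-0.032,0.844,-0.133,0,0,-0.016],[0.5,-0.032,0.844,-0.133,0,0,-0.016]]}}

```text
clock: 9.62
tcp_pos: [0.4864, -0.1174, 0.2283]
orientation: [-0.02, -3.14, -0.006]
contact_force: [0.2, -1.0, -0.0]
grip_width: 0.0428
```

Request:
{"api": "send_rows", "payload": {"deltas": [[0.5,-0.075,0.842,-0.133,0,0,-0.017],[0.5,-0.075,0.842,-0.133,0,0,-0.017],[0.5,-0.075,0.842,-0.133,0,0,-0.017],[0.5,-0.075,0.842,-0.133,0,0,-0.017]]}}

```text
clock: 9.95
tcp_pos: [0.5002, 0.0087, 0.2486]
orientation: [0.064, -3.141, -0.005]
contact_force: [0.4, 1.1, 0.5]
grip_width: 0.043
```

Request:
{"api": "send_rows", "payload": {"deltas": [[0.5,-0.245,0.813,0,0,0,-0.014],[0.5,-0.245,0.813,0,0,0,-0.014],[0.5,-0.245,0.813,0,0,0,-0.014],[0.5,-0.245,0.813,0,0,0,-0.014]]}}

```text
clock: 10.28
tcp_pos: [0.5328, 0.1324, 0.2474]
orientation: [0.134, -3.138, -0.006]
contact_force: [-0.0, 1.3, -0.3]
grip_width: 0.0424
```

Request:
{"api": "send_rows", "payload": {"deltas": [[0.5,-0.28,0.8,0,0,0,-0.014],[0.5,-0.28,0.8,0,0,0,-0.014],[0.5,-0.28,0.8,0,0,0,-0.014],[0.5,-0.28,0.8,0,0,0,-0.014],[0.5,-0.28,0.8,0,0,0,-0.014],[0.5,-0.28,0.8,0,0,0,-0.014]]}}

```text
clock: 10.78
tcp_pos: [0.5652, 0.2451, 0.2472]
orientation: [0.186, -3.133, 0.003]
contact_force: [0.2, -0.8, -0.4]
grip_width: 0.0429
```

```bash
python3 -c "
from plan import *
import pickle
B=pickle.load(open('res.pkl','rb'))['B'][1]; print(B)
plan([(B[0],B[1],.1,B[2]+np.pi/2,.5),(B[0],B[1],.042,B[2]+np.pi/2,.5)])"
```

```text
[0.56602909 0.24614732 0.11757239]
t10.8 at [0.5652 0.2451 0.2472] psi 1.690 w 0.0429 F [ 0.2 -0.8 -0.4]
[0.5, np.float64(-0.009), np.float64(0.008), np.float64(0.981), np.float64(-0.001), np.float64(-0.001), np.float64(0.0)] x5 -> [0.566 0.246 0.1   1.688 0.5  ]
[0.5, np.float64(0.0), np.float64(-0.0), np.float64(0.387), np.float64(0.0), np.float64(0.0), np.float64(0.0)] x2 -> [0.566 0.246 0.042 1.688 0.5  ]
```

Request:
{"api": "send_rows", "payload": {"deltas": [[0.5,-0.009,0.008,0.2,0,0,0],[0.5,-0.009,0.008,0.4,0,0,0],[0.5,-0.009,0.008,0.6,0,0,0],[0.5,-0.009,0.008,0.8,0,0,0],[0.5,-0.009,0.008,0.95,0,0,0],[0.5,-0.009,0.008,0.98,0,0,0],[0.5,-0.009,0.008,0.98,0,0,0]]}}

```text
clock: 11.37
tcp_pos: [0.5658, 0.2448, 0.1002]
orientation: [0.182, -3.133, 0.004]
contact_force: [-0.2, -1.1, -0.1]
grip_width: 0.0429
```

Request:
{"api": "send_rows", "payload": {"deltas": [[0.5,0,0,0.1,0,0,0],[0.5,0,0,0.2,0,0,0],[0.5,0,0,0.3,0,0,0],[0.5,0,0,0.36,0,0,0],[0.5,0,0,0.387,0,0,0],[0.5,0,0,0.387,0,0,0]]}}

```text
clock: 11.87
tcp_pos: [0.5671, 0.2469, 0.0442]
orientation: [-0.185, 3.136, -0.0]
contact_force: [0.2, -0.8, -1.3]
grip_width: 0.0429
```

Request:
{"api": "send_rows", "payload": {"deltas": [[0.1,0,0,0,0,0,0],[0.1,0,0,0,0,0,0],[0.1,0,0,0,0,0,0],[0.1,0,0,0,0,0,0],[0.1,0,0,0,0,0,0],[0.1,0,0,0,0,0,0]]}}

```text
clock: 12.37
tcp_pos: [0.5668, 0.2476, 0.0441]
orientation: [-0.186, 3.136, 0.0]
contact_force: [0.3, 0.6, -0.8]
grip_width: 0.0087
```

```bash
cat > bay.py <<'E'
from plan import *
import sys
S=[.6275,.002,.130]
def bay(y,dz=.1): # tcp xy for bay
    return place(S,[[0,y,0]])[0][:2]
if __name__=='__main__':
    b=bay(float(sys.argv[1])); psi=S[2]+np.pi/2; o=r.get_obs()
    p=o['tcp_pos']
    plan([(p[0],p[1],.22,np.arctan2(*Ro.from_rotvec(o['orientation']).as_matrix()[[1,0],1]),.1),(*b,.22,psi,.1),(*b,.125,psi,.1),(*b,.103,psi,.1)])
E
python3 bay.py -.078
```

```text
t12.4 at [0.5668 0.2476 0.0441] psi 1.689 w 0.0087 F [ 0.3  0.6 -0.8]
[0.1, np.float64(-0.0), np.float64(0.0), np.float64(-0.586), np.float64(0.0), np.float64(0.0), np.float64(-0.0)] x3 
[0.1, np.float64(-0.0), np.float64(0.0), np.float64(-0.587), np.float64(0.0), np.float64(0.0), np.float64(-0.0)] x3 -> [0.567 0.248 0.22  1.689 0.1  ]
[0.1, np.float64(-0.072), np.float64(-0.731), np.float64(-0.0), np.float64(0.0), np.float64(0.0), np.float64(-0.001)] x4 
[0.1, np.float64(-0.069), np.float64(-0.731), np.float64(-0.0), np.float64(0.0), np.float64(0.0), np.float64(-0.001)] x4 
[0.1, np.float64(-0.067), np.float64(-0.732), np.float64(-0.0), np.float64(0.0), np.float64(0.0), np.float64(-0.002)] x4 -> [ 0.638 -0.075  0.22   1.701  0.1  ]
[0.1, np.float64(0.001), np.float64(0.0), np.float64(0.633), np.float64(0.0), np.float64(0.0), np.float64(0.0)] x3 -> [ 0.638 -0.075  0.125  1.701  0.1  ]
[0.1, np.float64(-0.0), np.float64(0.0), np.float64(0.147), np.float64(0.0), np.float64(0.0), np.float64(0.0)] x1 -> [ 0.638 -0.075  0.103  1.701  0.1  ]
```

The jaws closed to 8.7 mm, so they missed the rib. I'll look.

```bash
python3 -c "
from h import *
d=shot('top');e=shot('scene')
a=cv2.resize(d['pixels'][120:240,150:280,::-1],None,fx=3,fy=3,interpolation=2); b=cv2.resize(e['pixels'][210:390,300:500,::-1],None,fx=2,fy=2,interpolation=2)
b=np.vstack([b,np.zeros((0,400,3),'uint8')]); print(a.shape,b.shape)
cv2.imwrite('pics/s4.png',np.hstack([a,b[:360]]))"
```

```text
(360, 390, 3) (360, 400, 3)
```

View pics/s4.png

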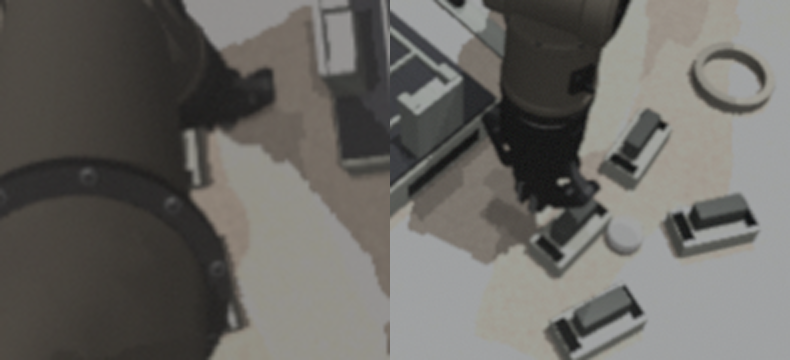

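The scene view shows cartridge B now at about scene pixel (390,327), where it was at (371,314). It was knocked aside, and the dishes haven't moved. I'll open, lift and re-measure.

Request:
{"api": "send_rows", "payload": {"deltas": [[0.5,0,0,-0.15,0,0,0],[0.5,0,0,-0.35,0,0,0],[0.5,0,0,-0.6,0,0,0],[0.5,0,0,-0.85,0,0,0],[0.5,0,0,-0.99,0,0,0],[0.5,0,0,-0.99,0,0,0]]}}

```text
clock: 12.97
tcp_pos: [0.5697, 0.2488, 0.1983]
orientation: [-0.185, 3.127, 0.007]
contact_force: [0.6, 1.1, 0.7]
grip_width: 0.0426
```

Request:
{"api": "send_rows", "payload": {"deltas": [[0.5,-0.2,-0.98,0,0,0,0],[0.5,-0.2,-0.98,0,0,0,0],[0.5,-0.2,-0.98,0,0,0,0],[0.5,-0.2,-0.98,0,0,0,0],[0.5,-0.2,-0.98,0,0,0,0],[0.5,-0.2,-0.98,0,0,0,0]]}}

```text
clock: 13.47
tcp_pos: [0.614, 0.1025, 0.1916]
orientation: [0.179, -3.136, 0.001]
contact_force: [0.5, 0.6, -0.4]
grip_width: 0.0426
```

```bash
python3 - <<'E'
from plan import *
import pickle
res=pickle.load(open('res.pkl','rb')); ds=[shot('top'),shot('scene')]
dd=px2w(ds[1],[(390,327)],.03)[0]-px2w(ds[1],[(371,314)],.03)[0]; print(dd)
for k in 'ABCD':
    p=np.array(res[k][1])
    if k=='B': p[:2]+=dd[:2]
    for w in((1,1),(1,0),(0,1)): 
        q,s=fit('cart',p,ds,0,w,n=10 if k=='B' else 6,spread=.01,ang=.15); print(k,w,q.round(4),round(s,1))
        if w==(1,1): res[k]=('cart',q,0)
pickle.dump(res,open('res.pkl','wb'))
B=res['B'][1]; plan([(B[0],B[1],.1,B[2]+np.pi/2,.5),(B[0],B[1],.042,B[2]+np.pi/2,.5)])
crop(ds[0],'c5.png',150,115,280,240,4); a=cv2.imread('pics/c5.png')
for k in 'ABCD': draw(a,ds[0],'cart',res[k][1],0,4,150,115)
cv2.imwrite('pics/c5.png',a)
E
```

```text
[-0.01149498  0.04252543  0.        ]
A (1, 1) [ 0.5918  0.369  -0.1793] 25.4
A (1, 0) [ 0.5915  0.3682 -0.2084] 13.3
A (0, 1) [ 0.589   0.3701 -0.1838] 13.0
B (1, 1) [0.5497 0.2892 0.125 ] 23.8
B (1, 0) [0.5491 0.2886 0.0894] 10.7
B (0, 1) [0.5499 0.2893 0.1266] 13.2
C (1, 1) [ 0.4339  0.3663 -0.4024] 27.5
C (1, 0) [ 0.4351  0.3651 -0.389 ] 13.7
C (0, 1) [ 0.4328  0.3671 -0.4036] 14.7
D (1, 1) [0.4288 0.2598 0.2651] 17.7
D (1, 0) [0.4305 0.2595 0.2645] 6.6
D (0, 1) [0.4278 0.2597 0.268 ] 11.6
t13.6 at [0.6133 0.1063 0.1917] psi 1.690 w 0.0428 F [-0.1  0.3 -0.6]
[0.5, np.float64(0.138), np.float64(0.631), np.float64(0.306), np.float64(0.0), np.float64(-0.0), np.float64(-0.001)] x3 
[0.5, np.float64(0.135), np.float64(0.631), np.float64(0.307), np.float64(0.0), np.float64(-0.0), np.float64(-0.001)] x3 -> [0.55  0.289 0.1   1.696 0.5  ]
[0.5, np.float64(-0.0), np.float64(-0.001), np.float64(0.386), np.float64(0.0), np.float64(-0.0), np.float64(0.0)] x2 -> [0.55  0.289 0.042 1.696 0.5  ]
```

View pics/c5.png

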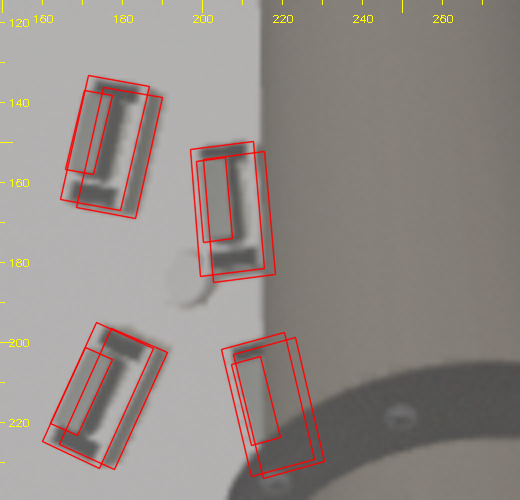

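Cartridge B is now at (0.550, 0.289), beside the dishes, and the other three haven't moved. Picking up B.

Request:
{"api": "send_rows", "payload": {"deltas": [[0.5,0.138,0.631,0.306,0,0,0],[0.5,0.138,0.631,0.306,0,0,0],[0.5,0.138,0.631,0.306,0,0,0],[0.5,0.138,0.631,0.306,0,0,0]]}}

```text
clock: 13.9
tcp_pos: [0.577, 0.2056, 0.1435]
orientation: [0.205, -3.129, -0.005]
contact_force: [-0.6, 0.9, 0.7]
grip_width: 0.0427
```

Request:
{"api": "send_rows", "payload": {"deltas": [[0.5,0.135,0.631,0.307,0,0,-0.002],[0.5,0.135,0.631,0.307,0,0,-0.002],[0.5,0.135,0.631,0.307,0,0,-0.002],[0.5,0.135,0.631,0.307,0,0,-0.002],[0.5,0.135,0.631,0.307,0,0,-0.002],[0.5,0.135,0.631,0.307,0,0,-0.002]]}}

```text
clock: 14.4
tcp_pos: [0.5509, 0.2883, 0.1005]
orientation: [-0.197, 3.135, -0.001]
contact_force: [0.4, -1.0, 0.1]
grip_width: 0.0426
```

Request:
{"api": "send_rows", "payload": {"deltas": [[0.5,0,0,0.1,0,0,0],[0.5,0,0,0.2,0,0,0],[0.5,0,0,0.3,0,0,0],[0.5,0,0,0.36,0,0,0],[0.5,0,0,0.387,0,0,0],[0.5,0,0,0.387,0,0,0],[0.5,0,0,0.387,0,0,0]]}}

```text
clock: 14.98
tcp_pos: [0.5515, 0.2879, 0.0429]
orientation: [-0.194, 3.135, 0.0]
contact_force: [0.9, 0.8, 0.9]
grip_width: 0.0426
```

Request:
{"api": "send_rows", "payload": {"deltas": [[0.1,0,0,0,0,0,0],[0.1,0,0,0,0,0,0],[0.1,0,0,0,0,0,0],[0.1,0,0,0,0,0,0],[0.1,0,0,0,0,0,0],[0.1,0,0,0,0,0,0]]}}

```text
clock: 15.48
tcp_pos: [0.5515, 0.2885, 0.0432]
orientation: [-0.196, 3.134, 0.001]
contact_force: [-0.4, -0.5, 5.5]
grip_width: 0.0172
```

```bash
python3 bay.py -.078
```

```text
t15.5 at [0.5515 0.2885 0.0432] psi 1.695 w 0.0172 F [-0.4 -0.5  5.5]
[0.1, np.float64(-0.001), np.float64(0.0), np.float64(-0.589), np.float64(0.0), np.float64(0.0), np.float64(-0.0)] x3 
[0.1, np.float64(-0.001), np.float64(0.001), np.float64(-0.59), np.float64(0.0), np.float64(0.0), np.float64(-0.0)] x3 -> [0.551 0.289 0.22  1.695 0.1  ]
[0.1, np.float64(-0.089), np.float64(-0.826), np.float64(-0.0), np.float64(0.0), np.float64(0.0), np.float64(-0.001)] x4 
[0.1, np.float64(-0.087), np.float64(-0.827), np.float64(-0.0), np.float64(0.0), np.float64(0.0), np.float64(-0.0)] x4 
[0.1, np.float64(-0.086), np.float64(-0.826), np.float64(-0.001), np.float64(0.0), np.float64(0.0), np.float64(-0.001)] x4 -> [ 0.638 -0.075  0.22   1.701  0.1  ]
[0.1, np.float64(0.0), np.float64(-0.001), np.float64(0.634), np.float64(0.0), np.float64(0.0), np.float64(0.0)] x3 -> [ 0.638 -0.075  0.125  1.701  0.1  ]
[0.1, np.float64(0.001), np.float64(0.0), np.float64(0.146), np.float64(0.0), np.float64(0.0), np.float64(0.0)] x1 -> [ 0.638 -0.075  0.103  1.701  0.1  ]
```

Request:
{"api": "send_rows", "payload": {"deltas": [[0.1,0,0,-0.1,0,0,0],[0.1,0,0,-0.25,0,0,0],[0.1,0,0,-0.45,0,0,0],[0.1,0,0,-0.7,0,0,0],[0.1,0,0,-0.95,0,0,0],[0.1,0,0,-0.99,0,0,0]]}}

```text
clock: 15.98
tcp_pos: [0.5538, 0.2897, 0.1975]
orientation: [-0.195, 3.127, 0.008]
contact_force: [1.5, 0.5, 0.2]
grip_width: 0.0172
```

Request:
{"api": "send_rows", "payload": {"deltas": [[0.1,-0.089,-0.826,-0.19,0,0,0],[0.1,-0.089,-0.826,-0.19,0,0,0],[0.1,-0.089,-0.826,-0.19,0,0,0],[0.1,-0.089,-0.826,-0.19,0,0,0]]}}

```text
clock: 16.32
tcp_pos: [0.5824, 0.1563, 0.2208]
orientation: [-0.177, 3.134, -0.008]
contact_force: [1.2, -1.2, -0.2]
grip_width: 0.0172
```

Request:
{"api": "send_rows", "payload": {"deltas": [[0.1,-0.087,-0.827,0,0,0,-0.001],[0.1,-0.087,-0.827,0,0,0,-0.001],[0.1,-0.087,-0.827,0,0,0,-0.001],[0.1,-0.087,-0.827,0,0,0,-0.001]]}}

```text
clock: 16.65
tcp_pos: [0.6089, 0.0336, 0.219]
orientation: [-0.18, 3.136, -0.01]
contact_force: [-0.2, -2.0, -1.4]
grip_width: 0.0171
```

Request:
{"api": "send_rows", "payload": {"deltas": [[0.1,-0.086,-0.826,0,0,0,-0.001],[0.1,-0.086,-0.826,0,0,0,-0.001],[0.1,-0.086,-0.826,0,0,0,-0.001],[0.1,-0.086,-0.826,0,0,0,-0.001],[0.1,-0.086,-0.826,0,0,0,-0.001],[0.1,-0.086,-0.826,0,0,0,-0.001],[0.1,-0.086,-0.826,0,0,0,-0.001]]}}

```text
clock: 17.23
tcp_pos: [0.6362, -0.0738, 0.2187]
orientation: [0.209, -3.134, -0.002]
contact_force: [0.1, -0.1, -1.7]
grip_width: 0.017
```

```bash
cat > fin.py <<'E'
from bay import *
b=bay(float(sys.argv[1])); psi=S[2]+np.pi/2; h=sys.argv[2] if len(sys.argv)>2 else .1
plan([(*b,.125,psi,.1),(*b,.1035,psi,.1)])
E
python3 fin.py -.078
```

```text
t17.2 at [ 0.6362 -0.0738  0.2187] psi 1.704 w 0.0170 F [ 0.1 -0.1 -1.7]
[0.1, np.float64(-0.009), np.float64(-0.013), np.float64(0.625), np.float64(0.0), np.float64(-0.0), np.float64(0.001)] x3 -> [ 0.638 -0.075  0.125  1.701  0.1  ]
[0.1, np.float64(0.0), np.float64(0.0), np.float64(0.143), np.float64(0.0), np.float64(-0.0), np.float64(-0.0)] x1 -> [ 0.638 -0.075  0.104  1.701  0.1  ]
```

Request:
{"api": "send_rows", "payload": {"deltas": [[0.1,-0.009,-0.013,0.2,0,0,0.001],[0.1,-0.009,-0.013,0.4,0,0,0.001],[0.1,-0.009,-0.013,0.55,0,0,0.001],[0.1,-0.009,-0.013,0.625,0,0,0.001],[0.1,-0.009,-0.013,0.625,0,0,0.001],[0.1,-0.009,-0.013,0.625,0,0,0.001]]}}

```text
clock: 17.73
tcp_pos: [0.6382, -0.0765, 0.1258]
orientation: [0.203, -3.135, -0.001]
contact_force: [0.6, 0.3, 0.1]
grip_width: 0.0169
```

```bash
python3 fin.py -.078
```

```text
t17.7 at [ 0.6382 -0.0765  0.1258] psi 1.700 w 0.0169 F [0.6 0.3 0.1]
[0.1, np.float64(0.003), np.float64(0.008), np.float64(0.005), np.float64(0.0), np.float64(-0.0), np.float64(-0.0)] x1 -> [ 0.638 -0.075  0.125  1.701  0.1  ]
[0.1, np.float64(0.0), np.float64(0.0), np.float64(0.144), np.float64(0.0), np.float64(-0.0), np.float64(-0.0)] x1 -> [ 0.638 -0.075  0.104  1.701  0.1  ]
```

Request:
{"api": "send_rows", "payload": {"deltas": [[0.1,0.003,0.008,0.04,0,0,0],[0.1,0.003,0.008,0.08,0,0,0],[0.1,0.003,0.008,0.12,0,0,0],[0.1,0.003,0.008,0.15,0,0,0],[0.1,0.003,0.008,0.15,0,0,0],[0.1,0.003,0.008,0.15,0,0,0]]}}

```text
clock: 18.23
tcp_pos: [0.6376, -0.0764, 0.1031]
orientation: [-0.2, 3.135, 0.0]
contact_force: [0.2, 0.0, -0.1]
grip_width: 0.0171
```

Request:
{"api": "send_rows", "payload": {"deltas": [[0.45,0,0,0,0,0,0],[0.45,0,0,0,0,0,0],[0.45,0,0,0,0,0,0],[0.45,0,0,0,0,0,0],[0.45,0,0,0,0,0,0]]}}

```text
clock: 18.65
tcp_pos: [0.6376, -0.0765, 0.1031]
orientation: [-0.2, 3.135, -0.0]
contact_force: [0.3, -0.5, 0.9]
grip_width: 0.0384
```

Request:
{"api": "send_rows", "payload": {"deltas": [[0.45,0,0,-0.1,0,0,0],[0.45,0,0,-0.25,0,0,0],[0.45,0,0,-0.5,0,0,0],[0.45,0,0,-0.75,0,0,0],[0.45,0,0,-0.9,0,0,0],[0.45,0,0,-0.9,0,0,0]]}}

```text
clock: 19.15
tcp_pos: [0.6407, -0.077, 0.2446]
orientation: [-0.199, 3.125, -0.001]
contact_force: [0.1, 0.2, 0.3]
grip_width: 0.0384
```

```bash
cat > nxt.py <<'E'
from plan import *
import pickle,sys
k=sys.argv[1]; c=pickle.load(open('res.pkl','rb'))[k][1]; psi=c[2]+np.pi/2
plan([(c[0],c[1],.2,psi,.5),(c[0],c[1],.1,psi,.5),(c[0],c[1],.0435,psi,.5)][(len(sys.argv)>2):])
E
python3 nxt.py D
```

```text
t19.1 at [ 0.6407 -0.077   0.2446] psi 1.698 w 0.0384 F [0.1 0.2 0.3]
[0.5, np.float64(0.373), np.float64(0.802), np.float64(0.094), np.float64(-0.0), np.float64(0.001), np.float64(-0.015)] x4 
[0.5, np.float64(0.334), np.float64(0.819), np.float64(0.095), np.float64(-0.0), np.float64(0.001), np.float64(-0.014)] x4 
[0.5, np.float64(0.298), np.float64(0.833), np.float64(0.096), np.float64(-0.001), np.float64(0.001), np.float64(-0.015)] x4 -> [0.429 0.26  0.2   1.836 0.5  ]
[0.5, np.float64(0.001), np.float64(-0.001), np.float64(0.667), np.float64(0.0), np.float64(0.0), np.float64(0.0)] x3 -> [0.429 0.26  0.1   1.836 0.5  ]
[0.5, np.float64(-0.0), np.float64(0.0), np.float64(0.376), np.float64(0.0), np.float64(0.0), np.float64(0.0)] x2 -> [0.429 0.26  0.044 1.836 0.5  ]
```

Request:
{"api": "send_rows", "payload": {"deltas": [[0.5,0.373,0.802,0.094,0,0,-0.015],[0.5,0.373,0.802,0.094,0,0,-0.015],[0.5,0.373,0.802,0.094,0,0,-0.015],[0.5,0.373,0.802,0.094,0,0,-0.015]]}}

```text
clock: 19.48
tcp_pos: [0.5625, 0.0427, 0.2224]
orientation: [0.286, -3.124, -0.005]
contact_force: [0.4, 1.1, -0.0]
grip_width: 0.0426
```

Request:
{"api": "send_rows", "payload": {"deltas": [[0.5,0.334,0.819,0.095,0,0,-0.014],[0.5,0.334,0.819,0.095,0,0,-0.014],[0.5,0.334,0.819,0.095,0,0,-0.014],[0.5,0.334,0.819,0.095,0,0,-0.014]]}}

```text
clock: 19.82
tcp_pos: [0.4915, 0.1543, 0.2085]
orientation: [0.356, -3.118, -0.004]
contact_force: [-0.7, -0.4, 0.1]
grip_width: 0.0428
```

Request:
{"api": "send_rows", "payload": {"deltas": [[0.5,0.298,0.833,0.096,0,0,-0.015],[0.5,0.298,0.833,0.096,0,0,-0.015],[0.5,0.298,0.833,0.096,0,0,-0.015],[0.5,0.298,0.833,0.096,0,0,-0.015],[0.5,0.298,0.833,0.096,0,0,-0.015],[0.5,0.298,0.833,0.096,0,0,-0.015]]}}

```text
clock: 20.32
tcp_pos: [0.4251, 0.2601, 0.195]
orientation: [0.419, -3.113, 0.001]
contact_force: [0.4, -0.2, 0.4]
grip_width: 0.0424
```

```bash
python3 - <<'E'
from plan import *
import pickle
res=pickle.load(open('res.pkl','rb')); ds=[shot('scene')]
c=list(place([.6275,.002,.13],[[0,-.078,0]])[0][:2])
for k,p,z in (('D',res['D'][1],0),('A',res['A'][1],0),('C',res['C'][1],0),('B in bay',c+[.13],.06)):
    q,s=fit('cart',p,ds,z,(1,),n=6,spread=.006,ang=.05); print(k,q.round(4),round(s,1),np.round(p,4))
E
python3 nxt.py D 1
```

```text
D [0.4272 0.2613 0.3381] 11.6 [0.4288 0.2598 0.2651]
A [ 0.589   0.3701 -0.1816] 12.5 [ 0.5918  0.369  -0.1793]
C [ 0.4328  0.3669 -0.404 ] 13.9 [ 0.4339  0.3663 -0.4024]
B in bay [ 0.6343 -0.0728  0.1349] 10.7 [ 0.6376 -0.0753  0.13  ]
t20.4 at [0.4258 0.2592 0.1951] psi 1.836 w 0.0427 F [-0.  -0.2 -0.2]
[0.5, np.float64(-0.02), np.float64(-0.001), np.float64(0.634), np.float64(-0.0), np.float64(-0.0), np.float64(-0.0)] x3 -> [0.429 0.26  0.1   1.836 0.5  ]
[0.5, np.float64(-0.0), np.float64(0.0), np.float64(0.377), np.float64(-0.0), np.float64(-0.0), np.float64(-0.0)] x2 -> [0.429 0.26  0.044 1.836 0.5  ]
```

Request:
{"api": "send_rows", "payload": {"deltas": [[0.5,-0.02,0,0.2,0,0,0],[0.5,-0.02,0,0.4,0,0,0],[0.5,-0.02,0,0.6,0,0,0],[0.5,-0.02,0,0.75,0,0,0],[0.5,-0.02,0,0.87,0,0,0],[0.5,-0.02,0,0.95,0,0,0],[0.5,-0.02,0,0.99,0,0,0],[0.5,-0.02,0,0.99,0,0,0]]}}

```text
clock: 21.03
tcp_pos: [0.4285, 0.2591, 0.0457]
orientation: [0.412, -3.113, 0.003]
contact_force: [0.2, -0.5, -1.1]
grip_width: 0.0426
```

Request:
{"api": "send_rows", "payload": {"deltas": [[0.5,0,0,0.02,0,0,0],[0.1,0,0,0.02,0,0,0],[0.1,0,0,0.02,0,0,0],[0.1,0,0,0.02,0,0,0],[0.1,0,0,0.02,0,0,0],[0.1,0,0,0.02,0,0,0],[0.1,0,0,0.02,0,0,0]]}}

```text
clock: 21.62
tcp_pos: [0.4286, 0.2611, 0.0445]
orientation: [-0.416, 3.113, 0.001]
contact_force: [-0.7, -1.4, 6.1]
grip_width: 0.0173
```

```bash
python3 bay.py -.026
```

```text
t21.6 at [0.4286 0.2611 0.0445] psi 1.837 w 0.0173 F [-0.7 -1.4  6.1]
[0.1, np.float64(-0.001), np.float64(0.0), np.float64(-0.585), np.float64(0.0), np.float64(0.0), np.float64(-0.0)] x3 
[0.1, np.float64(-0.0), np.float64(0.0), np.float64(-0.585), np.float64(0.0), np.float64(0.0), np.float64(-0.0)] x3 -> [0.429 0.261 0.22  1.837 0.1  ]
[0.1, np.float64(-0.267), np.float64(-0.729), np.float64(0.0), np.float64(0.0), np.float64(0.0), np.float64(0.014)] x4 
[0.1, np.float64(-0.3), np.float64(-0.716), np.float64(0.0), np.float64(0.0), np.float64(0.0), np.float64(0.015)] x4 
[0.1, np.float64(-0.333), np.float64(-0.702), np.float64(0.0), np.float64(0.0), np.float64(0.0), np.float64(0.014)] x4 -> [ 0.631 -0.024  0.22   1.701  0.1  ]
[0.1, np.float64(0.001), np.float64(-0.0), np.float64(0.633), np.float64(0.0), np.float64(0.0), np.float64(0.0)] x3 -> [ 0.631 -0.024  0.125  1.701  0.1  ]
[0.1, np.float64(0.0), np.float64(-0.0), np.float64(0.147), np.float64(0.0), np.float64(0.0), np.float64(0.0)] x1 -> [ 0.631 -0.024  0.103  1.701  0.1  ]
```

Request:
{"api": "send_rows", "payload": {"deltas": [[0.1,0,0,-0.1,0,0,0],[0.1,0,0,-0.25,0,0,0],[0.1,0,0,-0.45,0,0,0],[0.1,0,0,-0.7,0,0,0],[0.1,0,0,-0.95,0,0,0],[0.1,0,0,-0.99,0,0,0]]}}

```text
clock: 22.12
tcp_pos: [0.4305, 0.2631, 0.1981]
orientation: [-0.416, 3.106, 0.008]
contact_force: [0.6, 1.0, -1.7]
grip_width: 0.0172
```

Request:
{"api": "send_rows", "payload": {"deltas": [[0.1,-0.267,-0.729,-0.19,0,0,0.014],[0.1,-0.267,-0.729,-0.19,0,0,0.014],[0.1,-0.267,-0.729,-0.19,0,0,0.014],[0.1,-0.267,-0.729,-0.19,0,0,0.014]]}}

```text
clock: 22.45
tcp_pos: [0.5, 0.1589, 0.2223]
orientation: [-0.332, 3.12, -0.004]
contact_force: [0.9, -0.4, -1.4]
grip_width: 0.0172
```

Request:
{"api": "send_rows", "payload": {"deltas": [[0.1,-0.3,-0.716,0,0,0,0.015],[0.1,-0.3,-0.716,0,0,0,0.015],[0.1,-0.3,-0.716,0,0,0,0.015],[0.1,-0.3,-0.716,0,0,0,0.015]]}}

```text
clock: 22.78
tcp_pos: [0.566, 0.0635, 0.2204]
orientation: [-0.259, 3.129, -0.007]
contact_force: [1.1, -0.8, -1.5]
grip_width: 0.017
```

Request:
{"api": "send_rows", "payload": {"deltas": [[0.1,-0.333,-0.702,0,0,0,0.014],[0.1,-0.333,-0.702,0,0,0,0.014],[0.1,-0.333,-0.702,0,0,0,0.014],[0.1,-0.333,-0.702,0,0,0,0.014],[0.1,-0.333,-0.702,0,0,0,0.014],[0.1,-0.333,-0.702,0,0,0,0.014],[0.1,-0.333,-0.702,0,0,0,0.014]]}}

```text
clock: 23.37
tcp_pos: [0.6297, -0.0217, 0.2202]
orientation: [0.209, -3.133, -0.002]
contact_force: [-0.0, 0.3, -0.2]
grip_width: 0.0171
```

Request:
{"api": "send_rows", "payload": {"deltas": [[0.1,0,0,0.2,0,0,0],[0.1,0,0,0.4,0,0,0],[0.1,0,0,0.55,0,0,0],[0.1,0,0,0.62,0,0,0],[0.1,0,0,0.62,0,0,0],[0.1,0,0,0.62,0,0,0]]}}

```text
clock: 23.87
tcp_pos: [0.6306, -0.0228, 0.1283]
orientation: [0.207, -3.135, -0.001]
contact_force: [0.6, 0.0, -0.9]
grip_width: 0.0172
```

```bash
python3 fin.py -.026
```

```text
t23.9 at [ 0.6306 -0.0228  0.1283] psi 1.703 w 0.0172 F [ 0.6  0.  -0.9]
[0.1, np.float64(-0.001), np.float64(-0.007), np.float64(0.022), np.float64(0.0), np.float64(-0.0), np.float64(0.001)] x1 -> [ 0.631 -0.024  0.125  1.701  0.1  ]
[0.1, np.float64(-0.0), np.float64(0.0), np.float64(0.143), np.float64(0.0), np.float64(-0.0), np.float64(-0.0)] x1 -> [ 0.631 -0.024  0.104  1.701  0.1  ]
```

Request:
{"api": "send_rows", "payload": {"deltas": [[0.1,-0.001,-0.007,0.04,0,0,0],[0.1,-0.001,-0.007,0.08,0,0,0],[0.1,-0.001,-0.007,0.12,0,0,0],[0.1,-0.001,-0.007,0.15,0,0,0],[0.1,-0.001,-0.007,0.162,0,0,0],[0.1,-0.001,-0.007,0.162,0,0,0]]}}

```text
clock: 24.37
tcp_pos: [0.6309, -0.0251, 0.1044]
orientation: [0.205, -3.135, -0.0]
contact_force: [-3.9, -0.2, 6.1]
grip_width: 0.0171
```

Request:
{"api": "send_rows", "payload": {"deltas": [[0.42,0,0,0,0,0,0],[0.42,0,0,0,0,0,0],[0.42,0,0,0,0,0,0],[0.42,0,0,0,0,0,0],[0.42,0,0,0,0,0,0]]}}

```text
clock: 24.78
tcp_pos: [0.6308, -0.0247, 0.1034]
orientation: [0.206, -3.135, -0.0]
contact_force: [0.0, 0.4, 0.4]
grip_width: 0.0359
```

Request:
{"api": "send_rows", "payload": {"deltas": [[0.42,0,0,-0.1,0,0,0],[0.42,0,0,-0.25,0,0,0],[0.42,0,0,-0.5,0,0,0],[0.42,0,0,-0.75,0,0,0],[0.42,0,0,-0.9,0,0,0],[0.42,0,0,-0.9,0,0,0]]}}

```text
clock: 25.28
tcp_pos: [0.634, -0.025, 0.2448]
orientation: [-0.204, 3.125, -0.0]
contact_force: [0.3, -0.4, 0.3]
grip_width: 0.0361
```

```bash
python3 nxt.py A
```

```text
t25.3 at [ 0.634  -0.025   0.2448] psi 1.701 w 0.0361 F [ 0.3 -0.4  0.3]
[0.5, np.float64(-0.02), np.float64(0.881), np.float64(0.099), np.float64(0.0), np.float64(0.001), np.float64(0.033)] x4 
[0.5, np.float64(0.071), np.float64(0.878), np.float64(0.099), np.float64(0.0), np.float64(0.001), np.float64(0.033)] x4 
[0.5, np.float64(0.161), np.float64(0.865), np.float64(0.1), np.float64(0.0), np.float64(0.001), np.float64(0.033)] x4 -> [0.592 0.369 0.2   1.391 0.5  ]
[0.5, np.float64(0.001), np.float64(-0.0), np.float64(0.666), np.float64(0.0), np.float64(0.0), np.float64(-0.0)] x3 -> [0.592 0.369 0.1   1.391 0.5  ]
[0.5, np.float64(-0.0), np.float64(-0.001), np.float64(0.377), np.float64(0.0), np.float64(0.0), np.float64(-0.0)] x2 -> [0.592 0.369 0.044 1.391 0.5  ]
```

Request:
{"api": "send_rows", "payload": {"deltas": [[0.5,-0.02,0.881,0.099,0,0,0.033],[0.5,-0.02,0.881,0.099,0,0,0.033],[0.5,-0.02,0.881,0.099,0,0,0.033],[0.5,-0.02,0.881,0.099,0,0,0.033]]}}

```text
clock: 25.62
tcp_pos: [0.6142, 0.1164, 0.222]
orientation: [0.059, -3.138, -0.007]
contact_force: [0.1, 2.4, -0.5]
grip_width: 0.0426
```

Request:
{"api": "send_rows", "payload": {"deltas": [[0.5,0.071,0.878,0.099,0,0,0.033],[0.5,0.071,0.878,0.099,0,0,0.033],[0.5,0.071,0.878,0.099,0,0,0.033],[0.5,0.071,0.878,0.099,0,0,0.033]]}}

```text
clock: 25.95
tcp_pos: [0.5989, 0.2478, 0.207]
orientation: [-0.103, -3.136, -0.006]
contact_force: [-0.6, 0.6, -0.6]
grip_width: 0.0425
```

Request:
{"api": "send_rows", "payload": {"deltas": [[0.5,0.161,0.865,0.1,0,0,0.033],[0.5,0.161,0.865,0.1,0,0,0.033],[0.5,0.161,0.865,0.1,0,0,0.033],[0.5,0.161,0.865,0.1,0,0,0.033],[0.5,0.161,0.865,0.1,0,0,0.033],[0.5,0.161,0.865,0.1,0,0,0.033]]}}

```text
clock: 26.45
tcp_pos: [0.5876, 0.3693, 0.1928]
orientation: [-0.28, -3.128, 0.002]
contact_force: [1.5, -0.2, 1.2]
grip_width: 0.0429
```

```bash
python3 - <<'E'
from plan import *
import pickle
res=pickle.load(open('res.pkl','rb')); ds=[shot('scene')]
c=list(place([.6275,.002,.13],[[0,-.026,0]])[0][:2])
for k,p,z in (('A',res['A'][1],0),('C',res['C'][1],0),('D in bay',c+[.13],.06)):
    q,s=fit('cart',p,ds,z,(1,),n=6,spread=.006,ang=.05); print(k,q.round(4),round(s,1),np.round(p,4))
E
python3 nxt.py A 1
```

```text
A [ 0.5889  0.37   -0.1904] 11.1 [ 0.5918  0.369  -0.1793]
C [ 0.4326  0.3677 -0.3834] 10.2 [ 0.4339  0.3663 -0.4024]
D in bay [ 0.6272 -0.0215  0.1309] 12.5 [ 0.6309 -0.0238  0.13  ]
t26.5 at [0.5885 0.3677 0.1932] psi 1.390 w 0.0425 F [ 0.5 -0.2  0.1]
[0.5, np.float64(-0.02), np.float64(0.014), np.float64(0.622), np.float64(-0.001), np.float64(-0.0), np.float64(-0.0)] x3 -> [0.592 0.369 0.1   1.391 0.5  ]
[0.5, np.float64(-0.0), np.float64(-0.001), np.float64(0.376), np.float64(0.0), np.float64(-0.0), np.float64(-0.0)] x2 -> [0.592 0.369 0.044 1.391 0.5  ]
```

Request:
{"api": "send_rows", "payload": {"deltas": [[0.5,-0.015,0.014,0.2,0,0,0],[0.5,-0.015,0.014,0.4,0,0,0],[0.5,-0.015,0.014,0.6,0,0,0],[0.5,-0.015,0.014,0.75,0,0,0],[0.5,-0.015,0.014,0.87,0,0,0],[0.5,-0.015,0.014,0.95,0,0,0],[0.5,-0.015,0.014,0.99,0,0,0],[0.5,-0.015,0.014,0.99,0,0,0]]}}

```text
clock: 27.17
tcp_pos: [0.5908, 0.3692, 0.0444]
orientation: [-0.285, -3.128, 0.003]
contact_force: [0.8, 0.5, -0.3]
grip_width: 0.043
```

Request:
{"api": "send_rows", "payload": {"deltas": [[0.5,0,0,0,0,0,0],[0.1,0,0,0,0,0,0],[0.1,0,0,0,0,0,0],[0.1,0,0,0,0,0,0],[0.1,0,0,0,0,0,0],[0.1,0,0,0,0,0,0],[0.1,0,0,0,0,0,0]]}}

```text
clock: 27.75
tcp_pos: [0.5916, 0.3711, 0.0467]
orientation: [0.283, 3.127, 0.002]
contact_force: [-1.4, -0.6, 6.1]
grip_width: 0.017
```

```bash
python3 bay.py .026
```

```text
t27.8 at [0.5916 0.3711 0.0467] psi 1.390 w 0.0170 F [-1.4 -0.6  6.1]
[0.1, np.float64(-0.001), np.float64(0.001), np.float64(-0.578), np.float64(0.0), np.float64(0.0), np.float64(-0.0)] x3 
[0.1, np.float64(-0.001), np.float64(0.0), np.float64(-0.577), np.float64(0.0), np.float64(0.0), np.float64(-0.0)] x3 -> [0.592 0.371 0.22  1.39  0.1  ]
[0.1, np.float64(-0.208), np.float64(-0.737), np.float64(-0.001), np.float64(0.0), np.float64(0.0), np.float64(-0.033)] x4 
[0.1, np.float64(-0.13), np.float64(-0.755), np.float64(-0.001), np.float64(0.0), np.float64(0.0), np.float64(-0.033)] x4 
[0.1, np.float64(-0.052), np.float64(-0.765), np.float64(-0.0), np.float64(0.0), np.float64(0.001), np.float64(-0.033)] x4 -> [0.624 0.028 0.22  1.701 0.1  ]
[0.1, np.float64(-0.001), np.float64(-0.001), np.float64(0.633), np.float64(0.0), np.float64(-0.0), np.float64(0.0)] x3 -> [0.624 0.028 0.125 1.701 0.1  ]
[0.1, np.float64(-0.0), np.float64(0.0), np.float64(0.147), np.float64(0.0), np.float64(-0.0), np.float64(0.0)] x1 -> [0.624 0.028 0.103 1.701 0.1  ]
```

Request:
{"api": "send_rows", "payload": {"deltas": [[0.1,0,0,-0.1,0,0,0],[0.1,0,0,-0.25,0,0,0],[0.1,0,0,-0.45,0,0,0],[0.1,0,0,-0.7,0,0,0],[0.1,0,0,-0.95,0,0,0],[0.1,0,0,-0.99,0,0,0]]}}

```text
clock: 28.25
tcp_pos: [0.5938, 0.3728, 0.2025]
orientation: [0.282, 3.12, 0.012]
contact_force: [1.2, 0.8, -0.4]
grip_width: 0.0173
```

Request:
{"api": "send_rows", "payload": {"deltas": [[0.1,-0.208,-0.737,-0.17,0,0,-0.033],[0.1,-0.208,-0.737,-0.17,0,0,-0.033],[0.1,-0.208,-0.737,-0.17,0,0,-0.033],[0.1,-0.208,-0.737,-0.17,0,0,-0.033]]}}

```text
clock: 28.58
tcp_pos: [0.6045, 0.2461, 0.2219]
orientation: [0.138, 3.135, -0.007]
contact_force: [1.6, -2.1, -0.5]
grip_width: 0.0176
```

Request:
{"api": "send_rows", "payload": {"deltas": [[0.1,-0.13,-0.755,0,0,0,-0.033],[0.1,-0.13,-0.755,0,0,0,-0.033],[0.1,-0.13,-0.755,0,0,0,-0.033],[0.1,-0.13,-0.755,0,0,0,-0.033]]}}

```text
clock: 28.92
tcp_pos: [0.6134, 0.1319, 0.2199]
orientation: [-0.025, 3.141, -0.008]
contact_force: [0.7, -1.2, -2.3]
grip_width: 0.0168
```

Request:
{"api": "send_rows", "payload": {"deltas": [[0.1,-0.052,-0.765,0,0,0,-0.033],[0.1,-0.052,-0.765,0,0,0,-0.033],[0.1,-0.052,-0.765,0,0,0,-0.033],[0.1,-0.052,-0.765,0,0,0,-0.033],[0.1,-0.052,-0.765,0,0,0,-0.033],[0.1,-0.052,-0.765,0,0,0,-0.033],[0.1,-0.052,-0.765,0,0,0,-0.033]]}}

```text
clock: 29.5
tcp_pos: [0.6232, 0.03, 0.2193]
orientation: [0.21, -3.134, -0.002]
contact_force: [-0.6, 0.7, -2.2]
grip_width: 0.0173
```

Request:
{"api": "send_rows", "payload": {"deltas": [[0.1,0,0,0.2,0,0,0],[0.1,0,0,0.4,0,0,0],[0.1,0,0,0.55,0,0,0],[0.1,0,0,0.6,0,0,0],[0.1,0,0,0.6,0,0,0],[0.1,0,0,0.6,0,0,0]]}}

```text
clock: 30.0
tcp_pos: [0.6238, 0.0287, 0.13]
orientation: [-0.208, 3.134, 0.001]
contact_force: [0.3, 0.1, -0.5]
grip_width: 0.0166
```

```bash
python3 fin.py .026
```

```text
t30.0 at [0.6238 0.0287 0.13  ] psi 1.703 w 0.0166 F [ 0.3  0.1 -0.5]
[0.1, np.float64(-0.001), np.float64(-0.007), np.float64(0.033), np.float64(0.0), np.float64(0.0), np.float64(0.001)] x1 -> [0.624 0.028 0.125 1.701 0.1  ]
[0.1, np.float64(-0.0), np.float64(0.0), np.float64(0.143), np.float64(0.0), np.float64(0.0), np.float64(-0.0)] x1 -> [0.624 0.028 0.104 1.701 0.1  ]
```

Request:
{"api": "send_rows", "payload": {"deltas": [[0.1,-0.001,-0.007,0.04,0,0,0],[0.1,-0.001,-0.007,0.08,0,0,0],[0.1,-0.001,-0.007,0.12,0,0,0],[0.1,-0.001,-0.007,0.15,0,0,0],[0.1,-0.001,-0.007,0.165,0,0,0],[0.1,-0.001,-0.007,0.165,0,0,0]]}}

```text
clock: 30.5
tcp_pos: [0.6237, 0.026, 0.1063]
orientation: [-0.204, 3.135, -0.0]
contact_force: [-5.5, -0.9, 13.1]
grip_width: 0.0173
```

Request:
{"api": "send_rows", "payload": {"deltas": [[0.42,0,0,0,0,0,0],[0.42,0,0,0,0,0,0],[0.42,0,0,0,0,0,0],[0.42,0,0,0,0,0,0],[0.42,0,0,0,0,0,0]]}}

```text
clock: 30.92
tcp_pos: [0.6236, 0.0267, 0.1044]
orientation: [0.206, -3.135, -0.0]
contact_force: [-0.0, -0.3, -0.2]
grip_width: 0.0361
```

Request:
{"api": "send_rows", "payload": {"deltas": [[0.42,0,0,-0.1,0,0,0],[0.42,0,0,-0.25,0,0,0],[0.42,0,0,-0.5,0,0,0],[0.42,0,0,-0.75,0,0,0],[0.42,0,0,-0.9,0,0,0],[0.42,0,0,-0.9,0,0,0]]}}

```text
clock: 31.42
tcp_pos: [0.6268, 0.0267, 0.2457]
orientation: [-0.204, 3.125, 0.001]
contact_force: [0.9, -0.8, 1.2]
grip_width: 0.0362
```

```bash
python3 nxt.py C
```

```text
t31.4 at [0.6268 0.0267 0.2457] psi 1.701 w 0.0362 F [ 0.9 -0.8  1.2]
[0.5, np.float64(0.328), np.float64(0.804), np.float64(0.098), np.float64(0.0), np.float64(0.001), np.float64(0.057)] x4 
[0.5, np.float64(0.465), np.float64(0.733), np.float64(0.1), np.float64(0.0), np.float64(0.001), np.float64(0.056)] x4 
[0.5, np.float64(0.586), np.float64(0.64), np.float64(0.101), np.float64(0.001), np.float64(0.001), np.float64(0.057)] x4 -> [0.434 0.366 0.2   1.168 0.5  ]
[0.5, np.float64(-0.0), np.float64(0.0), np.float64(0.667), np.float64(-0.0), np.float64(-0.0), np.float64(-0.0)] x3 -> [0.434 0.366 0.1   1.168 0.5  ]
[0.5, np.float64(-0.0), np.float64(0.0), np.float64(0.377), np.float64(-0.0), np.float64(-0.0), np.float64(-0.0)] x2 -> [0.434 0.366 0.044 1.168 0.5  ]
```

Request:
{"api": "send_rows", "payload": {"deltas": [[0.5,0.328,0.804,0.098,0,0,0.057],[0.5,0.328,0.804,0.098,0,0,0.057],[0.5,0.328,0.804,0.098,0,0,0.057],[0.5,0.328,0.804,0.098,0,0,0.057],[0.5,0.328,0.804,0.098,0,0,0.057]]}}

```text
clock: 31.83
tcp_pos: [0.5567, 0.1439, 0.2237]
orientation: [-0.064, -3.138, -0.001]
contact_force: [-0.0, -0.5, 0.7]
grip_width: 0.0429
```

Request:
{"api": "send_rows", "payload": {"deltas": [[0.5,0.465,0.733,0.1,0,0,0.056],[0.5,0.465,0.733,0.1,0,0,0.056],[0.5,0.465,0.733,0.1,0,0,0.056],[0.5,0.465,0.733,0.1,0,0,0.056],[0.5,0.465,0.733,0.1,0,0,0.056]]}}

```text
clock: 32.25
tcp_pos: [0.4929, 0.2558, 0.209]
orientation: [-0.342, -3.121, -0.0]
contact_force: [1.1, 0.5, -0.8]
grip_width: 0.0426
```

Request:
{"api": "send_rows", "payload": {"deltas": [[0.5,0.586,0.64,0.101,0,0,0.057],[0.5,0.586,0.64,0.101,0,0,0.057],[0.5,0.586,0.64,0.101,0,0,0.057],[0.5,0.586,0.64,0.101,0,0,0.057],[0.5,0.586,0.64,0.101,0,0,0.057],[0.5,0.586,0.64,0.101,0,0,0.057],[0.5,0.586,0.64,0.101,0,0,0.057]]}}

```text
clock: 32.83
tcp_pos: [0.4324, 0.3636, 0.1947]
orientation: [0.634, 3.076, -0.002]
contact_force: [-0.7, -0.1, -0.2]
grip_width: 0.0427
```

```bash
python3 - <<'E'
from plan import *
import pickle
res=pickle.load(open('res.pkl','rb')); ds=[shot('scene')]
c=list(place([.6275,.002,.13],[[0,.026,0]])[0][:2])
for k,p,z in (('C',res['C'][1],0),('A in bay',c+[.13],.06)):
    q,s=fit('cart',p,ds,z,(1,),n=6,spread=.006,ang=.05); print(k,q.round(4),round(s,1),np.round(p,4))
E
python3 nxt.py C 1
```

```text
C [ 0.4327  0.3668 -0.4225] 12.7 [ 0.4339  0.3663 -0.4024]
A in bay [0.6209 0.0262 0.1256] 11.9 [0.6241 0.0278 0.13  ]
t32.9 at [0.4324 0.3636 0.1948] psi 1.164 w 0.0426 F [ 0.5 -0.6 -0.1]
[0.5, np.float64(-0.002), np.float64(0.021), np.float64(0.632), np.float64(-0.0), np.float64(0.0), np.float64(-0.002)] x3 -> [0.434 0.366 0.1   1.168 0.5  ]
[0.5, np.float64(0.001), np.float64(0.0), np.float64(0.377), np.float64(-0.0), np.float64(0.0), np.float64(0.0)] x2 -> [0.434 0.366 0.044 1.168 0.5  ]
```

Request:
{"api": "send_rows", "payload": {"deltas": [[0.5,-0.002,0.021,0.2,0,0,0],[0.5,-0.002,0.021,0.4,0,0,0],[0.5,-0.002,0.021,0.6,0,0,0],[0.5,-0.002,0.021,0.75,0,0,0],[0.5,-0.002,0.021,0.87,0,0,0],[0.5,-0.002,0.021,0.95,0,0,0],[0.5,-0.002,0.021,1,0,0,0],[0.5,-0.002,0.021,1,0,0,0]]}}

```text
clock: 33.55
tcp_pos: [0.4322, 0.3674, 0.0437]
orientation: [-0.631, -3.077, 0.003]
contact_force: [0.0, -0.4, 1.2]
grip_width: 0.0425
```

Request:
{"api": "send_rows", "payload": {"deltas": [[0.5,0,0,0,0,0,0],[0.1,0,0,0,0,0,0],[0.1,0,0,0,0,0,0],[0.1,0,0,0,0,0,0],[0.1,0,0,0,0,0,0],[0.1,0,0,0,0,0,0],[0.1,0,0,0,0,0,0]]}}

```text
clock: 34.13
tcp_pos: [0.4324, 0.3691, 0.0457]
orientation: [0.629, 3.077, 0.002]
contact_force: [-0.5, -1.7, 6.2]
grip_width: 0.0174
```

```bash
python3 bay.py .078
```

```text
t34.1 at [0.4324 0.3691 0.0457] psi 1.167 w 0.0174 F [-0.5 -1.7  6.2]
[0.1, np.float64(-0.0), np.float64(0.001), np.float64(-0.581), np.float64(0.0), np.float64(0.0), np.float64(-0.0)] x3 
[0.1, np.float64(-0.001), np.float64(0.0), np.float64(-0.581), np.float64(0.0), np.float64(0.0), np.float64(-0.0)] x3 -> [0.432 0.369 0.22  1.167 0.1  ]
[0.1, np.float64(-0.946), np.float64(-0.646), np.float64(-0.0), np.float64(0.0), np.float64(0.0), np.float64(-0.085)] x5 
[0.1, np.float64(-0.742), np.float64(-0.873), np.float64(-0.0), np.float64(0.0), np.float64(0.0), np.float64(-0.085)] x5 -> [0.617 0.079 0.22  1.701 0.1  ]
[0.1, np.float64(0.001), np.float64(-0.001), np.float64(0.633), np.float64(0.0), np.float64(0.0), np.float64(0.0)] x3 -> [0.617 0.079 0.125 1.701 0.1  ]
[0.1, np.float64(-0.0), np.float64(0.0), np.float64(0.147), np.float64(0.0), np.float64(0.0), np.float64(0.0)] x1 -> [0.617 0.079 0.103 1.701 0.1  ]
```

Request:
{"api": "send_rows", "payload": {"deltas": [[0.1,0,0,-0.1,0,0,0],[0.1,0,0,-0.25,0,0,0],[0.1,0,0,-0.45,0,0,0],[0.1,0,0,-0.7,0,0,0],[0.1,0,0,-0.95,0,0,0],[0.1,0,0,-0.99,0,0,0]]}}

```text
clock: 34.63
tcp_pos: [0.4344, 0.3712, 0.1998]
orientation: [0.628, 3.073, 0.014]
contact_force: [0.6, 0.1, -0.9]
grip_width: 0.0169
```

Request:
{"api": "send_rows", "payload": {"deltas": [[0.1,-0.946,-0.646,-0.17,0,0,-0.085],[0.1,-0.946,-0.646,-0.17,0,0,-0.085],[0.1,-0.946,-0.646,-0.17,0,0,-0.085],[0.1,-0.946,-0.646,-0.17,0,0,-0.085],[0.1,-0.946,-0.646,-0.17,0,0,-0.085],[0.1,-0.946,-0.646,-0.17,0,0,-0.085]]}}

```text
clock: 35.13
tcp_pos: [0.527, 0.2188, 0.2191]
orientation: [0.227, 3.131, -0.002]
contact_force: [0.8, -0.1, -1.8]
grip_width: 0.017
```

Request:
{"api": "send_rows", "payload": {"deltas": [[0.1,-0.742,-0.873,0,0,0,-0.085],[0.1,-0.742,-0.873,0,0,0,-0.085],[0.1,-0.742,-0.873,0,0,0,-0.085],[0.1,-0.742,-0.873,0,0,0,-0.085],[0.1,-0.742,-0.873,0,0,0,-0.085],[0.1,-0.742,-0.873,0,0,0,-0.085],[0.1,-0.742,-0.873,0,0,0,-0.085],[0.1,-0.742,-0.873,0,0,0,-0.085],[0.1,-0.742,-0.873,0,0,0,-0.085]]}}

```text
clock: 35.88
tcp_pos: [0.616, 0.0816, 0.2184]
orientation: [0.21, -3.134, -0.002]
contact_force: [0.5, 0.7, -1.3]
grip_width: 0.0173
```

Request:
{"api": "send_rows", "payload": {"deltas": [[0.1,0,0,0.2,0,0,0],[0.1,0,0,0.4,0,0,0],[0.1,0,0,0.55,0,0,0],[0.1,0,0,0.6,0,0,0],[0.1,0,0,0.6,0,0,0],[0.1,0,0,0.6,0,0,0]]}}

```text
clock: 36.38
tcp_pos: [0.6171, 0.0801, 0.1295]
orientation: [-0.207, 3.134, 0.001]
contact_force: [0.8, 0.5, -1.7]
grip_width: 0.0173
```

```bash
python3 fin.py .078
```

```text
t36.4 at [0.6171 0.0801 0.1295] psi 1.703 w 0.0173 F [ 0.8  0.5 -1.7]
[0.1, np.float64(-0.001), np.float64(-0.006), np.float64(0.03), np.float64(0.0), np.float64(0.0), np.float64(0.001)] x1 -> [0.617 0.079 0.125 1.701 0.1  ]
[0.1, np.float64(0.0), np.float64(0.0), np.float64(0.143), np.float64(0.0), np.float64(0.0), np.float64(-0.0)] x1 -> [0.617 0.079 0.104 1.701 0.1  ]
```

Request:
{"api": "send_rows", "payload": {"deltas": [[0.1,-0.001,-0.006,0.04,0,0,0],[0.1,-0.001,-0.006,0.08,0,0,0],[0.1,-0.001,-0.006,0.12,0,0,0],[0.1,-0.001,-0.006,0.145,0,0,0],[0.1,-0.001,-0.006,0.16,0,0,0],[0.1,-0.001,-0.006,0.16,0,0,0]]}}

```text
clock: 36.88
tcp_pos: [0.6171, 0.0779, 0.1056]
orientation: [0.205, -3.134, -0.0]
contact_force: [-3.9, -1.0, 7.7]
grip_width: 0.0171
```

Request:
{"api": "send_rows", "payload": {"deltas": [[0.42,0,0,0,0,0,0],[0.42,0,0,0,0,0,0],[0.42,0,0,0,0,0,0],[0.42,0,0,0,0,0,0],[0.42,0,0,0,0,0,0]]}}

```text
clock: 37.3
tcp_pos: [0.6172, 0.0783, 0.1047]
orientation: [-0.206, 3.135, 0.0]
contact_force: [0.6, -0.5, -0.0]
grip_width: 0.036
```

Request:
{"api": "send_rows", "payload": {"deltas": [[0.42,0,0,-0.1,0,0,0],[0.42,0,0,-0.25,0,0,0],[0.42,0,0,-0.5,0,0,0],[0.42,0,0,-0.75,0,0,0],[0.42,0,0,-0.9,0,0,0],[0.42,0,0,-0.9,0,0,0]]}}

```text
clock: 37.8
tcp_pos: [0.6203, 0.0787, 0.2459]
orientation: [-0.204, 3.125, 0.003]
contact_force: [0.7, 0.2, 0.3]
grip_width: 0.0358
```

Request:
{"api": "send_rows", "payload": {"deltas": [[0.42,-0.2,0.98,0,0,0,0],[0.42,-0.2,0.98,0,0,0,0],[0.42,-0.2,0.98,0,0,0,0],[0.42,-0.2,0.98,0,0,0,0],[0.42,-0.2,0.98,0,0,0,0],[0.42,-0.2,0.98,0,0,0,0]]}}

```text
clock: 38.3
tcp_pos: [0.6268, 0.2304, 0.2384]
orientation: [0.212, -3.133, -0.0]
contact_force: [-0.8, -1.0, -0.5]
grip_width: 0.036
```

```bash
python3 - <<'E'
from plan import *
import pickle
res=pickle.load(open('res.pkl','rb')); ds=[shot('top'),shot('scene')]
S=[.6275,.002,.13]
out=[]
for y in(-.078,-.026,.026,.078):
    p=list(place(S,[[0,y,0]])[0][:2])+[.13]; print(y,*[(q.round(4),round(s,1)) for q,s in [fit('cart',p,ds,.06,w,n=5,spread=.005,ang=.03) for w in((1,1),(1,0),(0,1))]],np.round(p,4))
for w in((1,1),(1,0),(0,1)): q,s=fit('bar',res['bar'][1],ds,0,w,n=14,spread=.006,ang=.03); print('bar',w,q.round(4),round(s,1))
crop(ds[0],'c6.png',250,85,490,240,3.3)
e=ds[1]; cv2.imwrite('pics/s6.png',cv2.resize(e['pixels'][110:330,180:440,::-1],None,fx=2.7,fy=2.7,interpolation=2))
print(r.get_obs()['tcp_pos'])
E
```

```text
-0.078 (array([ 0.6338, -0.0751,  0.1389]), np.float64(18.8)) (array([ 0.6508, -0.0696,  0.1066]), np.float64(11.4)) (array([ 0.6348, -0.0755,  0.127 ]), np.float64(10.4)) [ 0.6376 -0.0753  0.13  ]
-0.026 (array([ 0.6274, -0.0252,  0.1081]), np.float64(21.4)) (array([ 0.6442, -0.0242,  0.1206]), np.float64(11.7)) (array([ 0.6275, -0.0233,  0.1118]), np.float64(13.1)) [ 0.6309 -0.0238  0.13  ]
0.026 (array([0.6206, 0.0257, 0.1365]), np.float64(20.9)) (array([0.6375, 0.0279, 0.1546]), np.float64(11.5)) (array([0.6207, 0.0276, 0.1033]), np.float64(11.8)) [0.6241 0.0278 0.13  ]
0.078 (array([0.616 , 0.0774, 0.1443]), np.float64(17.6)) (array([0.6301, 0.0881, 0.0918]), np.float64(10.8)) (array([0.6159, 0.0758, 0.1834]), np.float64(9.8)) [0.6174 0.0793 0.13  ]
bar (1, 1) [ 0.4522 -0.046   0.0627] 13.0
bar (1, 0) [ 0.4524 -0.046   0.066 ] 10.9
bar (0, 1) [ 0.5133 -0.0541 -0.9157] 8.9
[0.62768334 0.22644916 0.23898472]
```

View pics/c6.png

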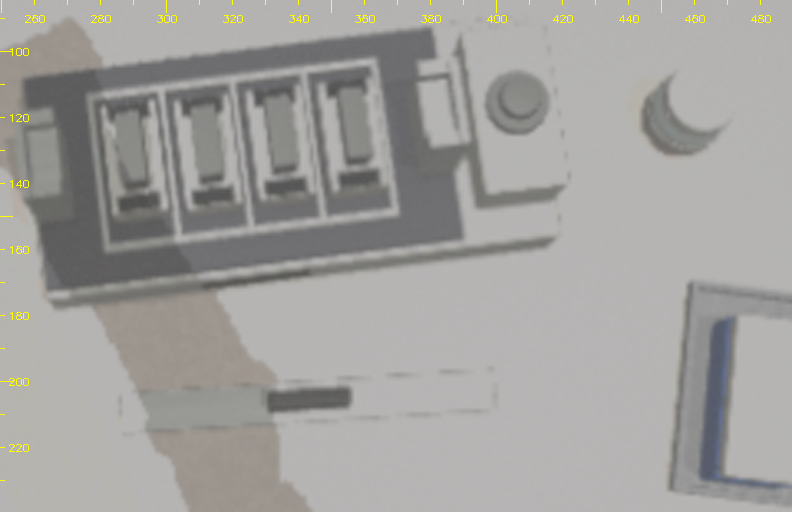

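View pics/s6.png

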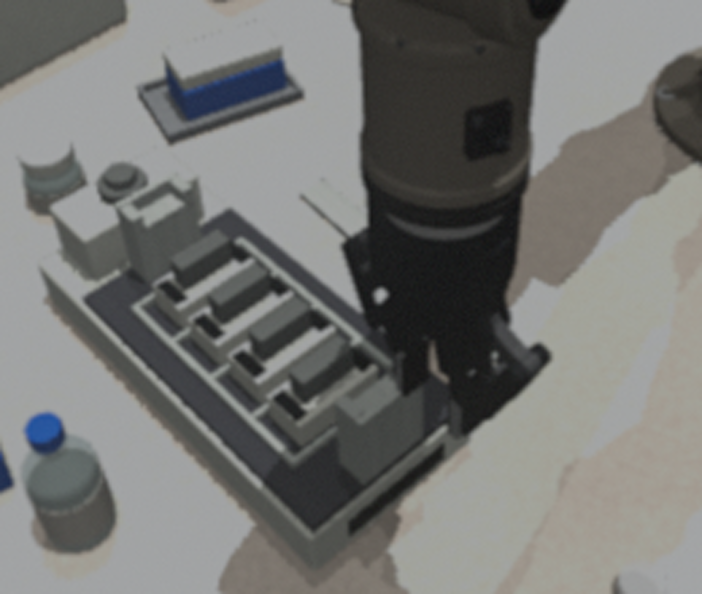

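All four cartridges sit in their own bays and the tip box lies in the tray. The bar is undisturbed, with its handle at (343,205). I'll measure the bar centre and the button.

```bash
python3 - <<'E'
from plan import *
ds=[shot('top'),shot('scene')]; d,e=ds
f=lambda X,Y:(250+X/3.3-.5,85+Y/3.3-.5)
P=px2w(d,[f(121,412),f(495,389)],.006); print('bar ends',P.round(4),'mid',P.mean(0).round(4),'len',np.linalg.norm(P[0]-P[1]).round(4),'yaw',np.arctan2(-(P[0]-P[1])[0],(P[0]-P[1])[1]))
print('handle',px2w(d,[f(308.5,397)],.038).round(4))
# seats from cheek outlines in top/c1 and button triangulation
bt=[f(520,97),(180+123/2.7-.5,110+174/2.7-.5)]
K1=cam(d);K2=cam(e)
Pm=[np.c_[cv2.Rodrigues(k[2])[0],k[3].ravel()] for k in(K1,K2)]
u=[cv2.undistortPoints(np.array([[b]]),k[0],k[1]).reshape(2,1) for b,k in zip(bt,(K1,K2))]
X=cv2.triangulatePoints(Pm[0],Pm[1],u[0],u[1]); X=X[:3,0]/X[3]; print('button top',X.round(4), [w2px(c,[X])[0].round(1) for c in ds],np.round(bt,1))
S=np.array([.6275,.002,.13]); q=X[:2]-S[:2]; c,s=np.cos(.13),np.sin(.13); print('in shaker',c*q[0]+s*q[1],-s*q[0]+c*q[1])
for w in((1,1),(1,0),(0,1)): print(fit('shaker',S,ds,0,w,n=6,spread=.003,ang=.02))
b=[.4525,-.0465,.067]; psi=b[2]
plan([(.5,.1,.25,.8,.5),(b[0],b[1],.2,psi,.5),(b[0],b[1],.1,psi,.5)])
E
```

```text
bar ends [[ 0.4468  0.0919  0.006 ]
 [ 0.4651 -0.1879  0.006 ]] mid [ 0.4559 -0.048   0.006 ] len 0.2804 yaw 0.06512619517827924
handle [[ 0.4554 -0.047   0.038 ]]
button top [ 0.651  -0.1872  0.1265] [array([406.6, 114.6]), array([224.2, 173.7])] [[407.1 113.9]
 [225.1 173.9]]
in shaker -0.0012182906562997475 -0.1906092133488567
(array([0.62721778, 0.00181719, 0.13043032]), np.float64(23.987606340213553))
(array([0.6279998 , 0.00187907, 0.13074165]), np.float64(13.24760453590155))
(array([0.62670611, 0.0020932 , 0.12965068]), np.float64(11.520148533790124))
t38.5 at [0.628  0.2257 0.2395] psi 1.699 w 0.0360 F [-0.2 -0.6  0.2]
[0.5, np.float64(0.954), np.float64(-0.722), np.float64(-0.069), np.float64(-0.0), np.float64(0.0), np.float64(0.286)] x8 -> [0.5  0.1  0.25 0.8  0.5 ]
[0.5, np.float64(-0.453), np.float64(-0.921), np.float64(0.335), np.float64(-0.0), np.float64(0.0), np.float64(0.233)] x7 -> [ 0.452 -0.046  0.2    0.067  0.5  ]
[0.5, np.float64(0.001), np.float64(0.0), np.float64(0.666), np.float64(-0.0), np.float64(0.0), np.float64(0.0)] x3 -> [ 0.452 -0.046  0.1    0.067  0.5  ]
```

Request:
{"api": "send_rows", "payload": {"deltas": [[0.5,0.954,-0.722,-0.069,0,0,0.286],[0.5,0.954,-0.722,-0.069,0,0,0.286],[0.5,0.954,-0.722,-0.069,0,0,0.286],[0.5,0.954,-0.722,-0.069,0,0,0.286],[0.5,0.954,-0.722,-0.069,0,0,0.286],[0.5,0.954,-0.722,-0.069,0,0,0.286],[0.5,0.954,-0.722,-0.069,0,0,0.286],[0.5,0.954,-0.722,-0.069,0,0,0.286]]}}

```text
clock: 39.17
tcp_pos: [0.4998, 0.1003, 0.2505]
orientation: [1.187, 2.908, 0.001]
contact_force: [0.0, 0.5, -0.0]
grip_width: 0.0426
```

Request:
{"api": "send_rows", "payload": {"deltas": [[0.5,-0.453,-0.921,0.335,0,0,0.233],[0.5,-0.453,-0.921,0.335,0,0,0.233],[0.5,-0.453,-0.921,0.335,0,0,0.233],[0.5,-0.453,-0.921,0.335,0,0,0.233],[0.5,-0.453,-0.921,0.335,0,0,0.233],[0.5,-0.453,-0.921,0.335,0,0,0.233],[0.5,-0.453,-0.921,0.335,0,0,0.233],[0.5,-0.453,-0.921,0.335,0,0,0.233],[0.5,-0.453,-0.921,0.335,0,0,0.233]]}}

```text
clock: 39.92
tcp_pos: [0.4531, -0.0446, 0.2]
orientation: [2.136, 2.304, 0.0]
contact_force: [-0.1, 0.3, 0.3]
grip_width: 0.0427
```

```bash
python3 - <<'E'
from plan import *
d=shot('scene'); print(fit('bar',[.4545,-.047,.066],[d],0,(1,),n=8,spread=.003,ang=.02))
plan([(.454,-.047,.1,.066,.5),(.454,-.047,.025,.066,.5)])
E
```

```text
(array([ 0.45436198, -0.04279067,  0.10745741]), np.float64(9.372254976304566))
t40.0 at [ 0.4531 -0.0445  0.2   ] psi 0.075 w 0.0425 F [ 0.8  0.8 -0. ]
[0.5, np.float64(-0.017), np.float64(0.004), np.float64(0.666), np.float64(0.0), np.float64(-0.0), np.float64(0.003)] x3 -> [ 0.454 -0.047  0.1    0.066  0.5  ]
[0.5, np.float64(-0.0), np.float64(0.0), np.float64(0.5), np.float64(0.0), np.float64(-0.0), np.float64(-0.0)] x3 -> [ 0.454 -0.047  0.025  0.066  0.5  ]
```

Request:
{"api": "send_rows", "payload": {"deltas": [[0.5,-0.017,0.004,0.2,0,0,0.003],[0.5,-0.017,0.004,0.4,0,0,0.003],[0.5,-0.017,0.004,0.6,0,0,0.003],[0.5,-0.017,0.004,0.8,0,0,0.003],[0.5,-0.017,0.004,0.9,0,0,0.003],[0.5,-0.017,0.004,0.95,0,0,0.003],[0.5,-0.017,0.004,0.95,0,0,0.003]]}}

```text
clock: 40.55
tcp_pos: [0.4529, -0.047, 0.0561]
orientation: [-2.148, -2.29, 0.003]
contact_force: [0.5, -0.4, 0.7]
grip_width: 0.0428
```

Request:
{"api": "send_rows", "payload": {"deltas": [[0.5,0,0,0.08,0,0,0],[0.5,0,0,0.15,0,0,0],[0.5,0,0,0.2,0,0,0],[0.5,0,0,0.22,0,0,0],[0.5,0,0,0.22,0,0,0],[0.5,0,0,0.22,0,0,0]]}}

```text
clock: 41.05
tcp_pos: [0.4539, -0.0472, 0.0246]
orientation: [2.152, 2.289, 0.0]
contact_force: [-0.1, 0.1, -0.2]
grip_width: 0.0427
```

Request:
{"api": "send_rows", "payload": {"deltas": [[0.05,0,0,0,0,0,0],[0.05,0,0,0,0,0,0],[0.05,0,0,0,0,0,0],[0.05,0,0,0,0,0,0],[0.05,0,0,0,0,0,0],[0.05,0,0,0,0,0,0],[0.05,0,0,0,0,0,0]], "squeeze": 60}}

```text
clock: 41.63
tcp_pos: [0.454, -0.0472, 0.0249]
orientation: [2.151, 2.289, 0.001]
contact_force: [-2.0, 0.1, 6.6]
grip_width: 0.0128
```

```bash
python3 -c "
from plan import *
o=r.get_obs(); p=o['tcp_pos']
S=[.6273,.002,.1305]
plan([(p[0],p[1],.23,.07,.05),(S[0],S[1],.23,S[2],.05),(S[0],S[1],.17,S[2],.05)])"
```

```text
t41.6 at [ 0.454  -0.0472  0.0249] psi 0.062 w 0.0128 F [-2.   0.1  6.6]
[0.05, np.float64(0.0), np.float64(0.001), np.float64(-0.684), np.float64(0.0), np.float64(-0.0), np.float64(-0.001)] x3 
[0.05, np.float64(0.0), np.float64(0.0), np.float64(-0.683), np.float64(0.0), np.float64(-0.0), np.float64(-0.002)] x3 -> [ 0.454 -0.047  0.23   0.07   0.05 ]
[0.05, np.float64(0.123), np.float64(0.588), np.float64(0.0), np.float64(0.0), np.float64(-0.0), np.float64(-0.009)] x3 
[0.05, np.float64(0.105), np.float64(0.591), np.float64(0.001), np.float64(0.0), np.float64(-0.0), np.float64(-0.01)] x3 -> [0.627 0.002 0.23  0.13  0.05 ]
[0.05, np.float64(0.0), np.float64(-0.0), np.float64(0.4), np.float64(0.0), np.float64(-0.0), np.float64(0.0)] x2 -> [0.627 0.002 0.17  0.13  0.05 ]
```

Request:
{"api": "send_rows", "payload": {"deltas": [[0.05,0,0,-0.08,0,0,0],[0.05,0,0,-0.2,0,0,0],[0.05,0,0,-0.36,0,0,0],[0.05,0,0,-0.55,0,0,0],[0.05,0,0,-0.75,0,0,0],[0.05,0,0,-0.92,0,0,0],[0.05,0,0,-1,0,0,0],[0.05,0,0,-1,0,0,0]]}}

```text
clock: 42.3
tcp_pos: [0.4553, -0.0471, 0.1769]
orientation: [2.15, 2.287, 0.007]
contact_force: [0.4, -0.2, -2.1]
grip_width: 0.013
```

Request:
{"api": "send_rows", "payload": {"deltas": [[0.05,0,0,-0.15,0,0,0],[0.05,0,0,-0.3,0,0,0],[0.05,0,0,-0.367,0,0,0],[0.05,0,0,-0.367,0,0,0]]}}

```text
clock: 42.63
tcp_pos: [0.4547, -0.0471, 0.2304]
orientation: [2.15, 2.288, 0.004]
contact_force: [0.1, -0.2, -1.6]
grip_width: 0.0127
```

Request:
{"api": "send_rows", "payload": {"deltas": [[0.05,0.03,0.12,0,0,0,0],[0.05,0.06,0.25,0,0,0,-0.005],[0.05,0.09,0.4,0,0,0,-0.01],[0.05,0.123,0.588,0,0,0,-0.012],[0.05,0.123,0.588,0,0,0,-0.012]]}}

```text
clock: 43.05
tcp_pos: [0.5443, -0.021, 0.2273]
orientation: [2.103, 2.332, 0.001]
contact_force: [0.3, 0.4, -2.3]
grip_width: 0.013
```

Request:
{"api": "send_rows", "payload": {"deltas": [[0.05,0.03,0.15,0,0,0,-0.002],[0.05,0.06,0.3,0,0,0,-0.005],[0.05,0.08,0.45,0,0,0,-0.01],[0.05,0.1,0.55,0,0,0,-0.01],[0.05,0.105,0.591,0,0,0,-0.01],[0.05,0.105,0.591,0,0,0,-0.01],[0.05,0.105,0.591,0,0,0,-0.01]]}}

```text
clock: 43.63
tcp_pos: [0.626, 0.0006, 0.2278]
orientation: [-2.071, -2.36, 0.004]
contact_force: [-0.6, -0.8, -2.3]
grip_width: 0.0128
```

```bash
python3 - <<'E'
from plan import *
ds=[shot('top'),shot('scene')]; e=ds[1]
o=r.get_obs(); p=o['tcp_pos']; z=p[2]-.0249
for w in((1,1),(1,0),(0,1)): q,s=fit('bar',[p[0],p[1],.13],ds,z,w,n=8,spread=.004,ang=.02); print(w,q.round(4),round(s,1))
S=[.6273,.002,.1305]; plan([(S[0],S[1],.17,S[2],.05),(S[0],S[1],.148,S[2],.05)])
a=cv2.resize(e['pixels'][120:300,180:400,::-1],None,fx=3.3,fy=3.3,interpolation=2); draw(a,e,'bar',[p[0],p[1],S[2]],z,3.3,180,120); cv2.imwrite('pics/s7.png',a)
E
```

```text
(1, 1) [ 0.6424 -0.0042 -0.0617] 9.4
(1, 0) [ 0.5964 -0.0048  0.1247] 4.9
(0, 1) [0.6208 0.0155 0.105 ] 6.5
t43.7 at [6.259e-01 4.000e-04 2.287e-01] psi 0.130 w 0.0131 F [-0.4 -0.7 -1.2]
[0.05, np.float64(0.009), np.float64(0.011), np.float64(0.391), np.float64(-0.001), np.float64(-0.0), np.float64(-0.0)] x2 -> [0.627 0.002 0.17  0.13  0.05 ]
[0.05, np.float64(0.0), np.float64(-0.0), np.float64(0.147), np.float64(0.0), np.float64(-0.0), np.float64(-0.0)] x1 -> [0.627 0.002 0.148 0.13  0.05 ]
```

View pics/s7.png

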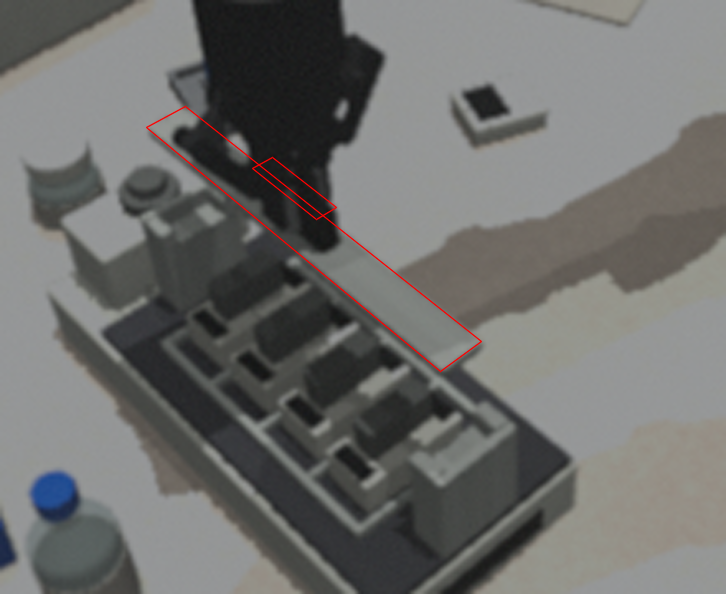

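The bar's right-hand end matches the projected wireframe at (441,371)–(481,342), so its centre is at the TCP and it hangs level. Lowering.

Request:
{"api": "send_rows", "payload": {"deltas": [[0.05,0.009,0.011,0.1,0,0,0],[0.05,0.009,0.011,0.2,0,0,0],[0.05,0.009,0.011,0.3,0,0,0],[0.05,0.009,0.011,0.37,0,0,0],[0.05,0.009,0.011,0.37,0,0,0],[0.05,0.009,0.011,0.37,0,0,0],[0.05,0.009,0.011,0.37,0,0,0]]}}

```text
clock: 44.32
tcp_pos: [0.6291, 0.0025, 0.1748]
orientation: [2.071, 2.361, 0.002]
contact_force: [0.4, 0.4, -1.9]
grip_width: 0.0128
```

```bash
python3 - <<'E'
from plan import *
S=[.6273,.002,.1305]; plan([(S[0],S[1],.15,S[2],.05),(S[0],S[1],.1475,S[2],.05)])
E
```

```text
t44.3 at [0.6291 0.0025 0.1748] psi 0.131 w 0.0128 F [ 0.4  0.4 -1.9]
[0.05, np.float64(-0.002), np.float64(-0.013), np.float64(0.166), np.float64(0.0), np.float64(0.0), np.float64(0.0)] x1 -> [0.627 0.002 0.15  0.13  0.05 ]
[0.05, np.float64(0.0), np.float64(0.0), np.float64(0.016), np.float64(0.0), np.float64(0.0), np.float64(0.0)] x1 -> [0.627 0.002 0.148 0.13  0.05 ]
```

Request:
{"api": "send_rows", "payload": {"deltas": [[0.05,-0.002,-0.009,0.04,0,0,0],[0.05,-0.002,-0.009,0.08,0,0,0],[0.05,-0.002,-0.009,0.11,0,0,0],[0.05,-0.002,-0.009,0.14,0,0,0],[0.05,-0.002,-0.009,0.16,0,0,0],[0.05,-0.002,-0.009,0.17,0,0,0],[0.05,-0.002,-0.009,0.18,0,0,0],[0.05,-0.002,-0.009,0.18,0,0,0],[0.05,-0.002,-0.009,0.18,0,0,0]]}}

```text
clock: 45.07
tcp_pos: [0.6276, 0.0022, 0.147]
orientation: [2.071, 2.362, 0.0]
contact_force: [-0.1, -0.8, -1.8]
grip_width: 0.0128
```

```bash
python3 - <<'E'
from plan import *
S=[.6273,.002,.1305]; plan([(S[0],S[1],.1475,S[2],.05)]); print(r.get_obs()['moment'])
E
```

```text
t45.1 at [0.6276 0.0022 0.147 ] psi 0.131 w 0.0128 F [-0.1 -0.8 -1.8]
[0.05, np.float64(-0.001), np.float64(-0.002), np.float64(-0.003), np.float64(0.0), np.float64(0.0), np.float64(0.0)] x1 -> [0.627 0.002 0.148 0.13  0.05 ]
[-0.02093792  0.03860742 -0.00331593]
```

Request:
{"api": "send_rows", "payload": {"deltas": [[0.05,0,0,0.004,0,0,0],[0.35,0,0,0.004,0,0,0],[0.4,0,0,0.004,0,0,0],[0.4,0,0,0.004,0,0,0],[0.4,0,0,0.004,0,0,0],[0.4,0,0,0.004,0,0,0]]}}

```text
clock: 45.57
tcp_pos: [0.6275, 0.0022, 0.1463]
orientation: [2.071, 2.362, 0.0]
contact_force: [0.2, 0.0, -0.2]
grip_width: 0.0341
```

Request:
{"api": "send_rows", "payload": {"deltas": [[0.4,0,0,-0.05,0,0,0],[0.4,0,0,-0.15,0,0,0],[0.4,0,0,-0.3,0,0,0],[0.4,0,0,-0.5,0,0,0],[0.4,0,0,-0.7,0,0,0],[0.4,0,0,-0.7,0,0,0]]}}

```text
clock: 46.07
tcp_pos: [0.6307, 0.0016, 0.2583]
orientation: [2.068, 2.356, 0.012]
contact_force: [0.9, -0.8, 1.6]
grip_width: 0.0344
```

Request:
{"api": "send_rows", "payload": {"deltas": [[0,0,-0.98,0,0,0,0],[0,0,-0.98,0,0,0,0],[0,0,-0.98,0,0,0,0],[0,0,-0.98,0,0,0,0],[0,0,-0.98,0,0,0,0],[0,0,-0.98,0,0,0,0],[0,0,-0.98,0,0,0,0]]}}

```text
clock: 46.65
tcp_pos: [0.4826, -0.0167, 0.252]
orientation: [2.07, 2.361, 0.003]
contact_force: [0.2, 0.3, -0.7]
grip_width: 0.0001
```

```bash
python3 - <<'E'
from plan import *
ds=[shot('top'),shot('scene')]; d,e=ds; p=[.6275,.002,.1305]
for z in(.122,.136):
  for w in((1,1),(1,0),(0,1)): q,s=fit('bar',p,ds,z,w,n=8,spread=.003,ang=.02); print(z,w,q.round(4),round(s,1))
A=cv2.resize(e['pixels'][130:290,190:380,::-1],None,fx=3,fy=3,interpolation=2)
B=cv2.resize(d['pixels'][85:245,250:435,::-1],None,fx=2,fy=3,interpolation=2)[:480]
cv2.imwrite('pics/s8.png',A); crop(d,'c8.png',250,85,435,185,4)
a=cv2.imread('pics/c8.png')
full=np.zeros((600,800,3),'uint8'); full[:400,:740]=a; cv2.imwrite('pics/c8.png',a)
plan([])
E
```

```text
0.122 (1, 1) [0.6284 0.0016 0.1333] 16.3
0.122 (1, 0) [0.6285 0.0013 0.1331] 4.6
0.122 (0, 1) [0.6283 0.0019 0.1334] 11.8
0.136 (1, 1) [0.6203 0.0018 0.1116] 12.5
0.136 (1, 0) [0.6243 0.0015 0.1343] 5.1
0.136 (0, 1) [0.6345 0.0081 0.1295] 9.8
t46.8 at [ 0.4828 -0.0167  0.2516] psi 0.131 w -0.0001 F [-0.1  0.5 -0.2]
```

View pics/s8.png

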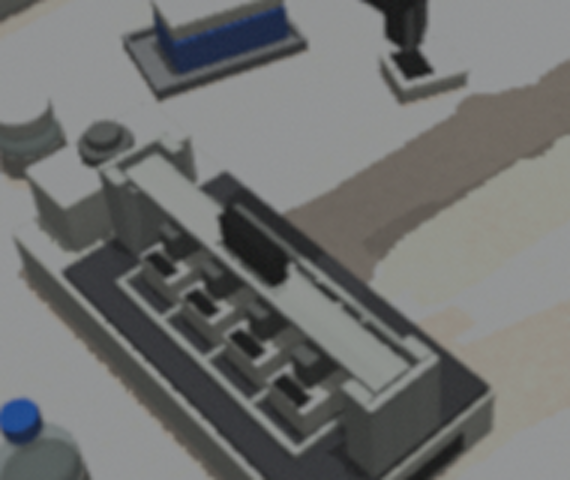

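The bar lies in both seats: ends at (145,165) and (400,375), with the fit at seat height z=0.122 agreeing. Next is the button, at about (0.652, -0.186), top z≈0.126.

```bash
python3 -c "
from plan import *
plan([(.56,-.19,.25,.131,0),(.652,-.186,.25,.131,0),(.652,-.186,.15,.131,0)])"
```

```text
t46.8 at [ 0.4828 -0.0167  0.2516] psi 0.131 w -0.0001 F [-0.1  0.5 -0.2]
[0, np.float64(-0.606), np.float64(0.179), np.float64(0.006), np.float64(0.0), np.float64(0.0), np.float64(0.0)] x3 
[0, np.float64(-0.607), np.float64(0.18), np.float64(0.006), np.float64(0.0), np.float64(0.0), np.float64(0.0)] x3 -> [ 0.56  -0.19   0.25   0.131  0.   ]
[0, np.float64(-0.053), np.float64(0.611), np.float64(0.0), np.float64(0.0), np.float64(0.0), np.float64(0.0)] x3 -> [ 0.652 -0.186  0.25   0.131  0.   ]
[0, np.float64(-0.0), np.float64(-0.0), np.float64(0.667), np.float64(0.0), np.float64(0.0), np.float64(0.0)] x3 -> [ 0.652 -0.186  0.15   0.131  0.   ]
```

Request:
{"api": "send_rows", "payload": {"deltas": [[0,-0.606,0.18,0,0,0,0],[0,-0.606,0.18,0,0,0,0],[0,-0.606,0.18,0,0,0,0],[0,-0.606,0.18,0,0,0,0]]}}

```text
clock: 47.08
tcp_pos: [0.522, -0.1077, 0.2513]
orientation: [2.076, 2.354, -0.003]
contact_force: [0.2, 0.1, 0.7]
grip_width: 0.0
```

Request:
{"api": "send_rows", "payload": {"deltas": [[0,-0.606,0.18,0,0,0,0],[0,-0.606,0.18,0,0,0,0],[0,-0.606,0.18,0,0,0,0],[0,-0.606,0.18,0,0,0,0]]}}

```text
clock: 47.42
tcp_pos: [0.5598, -0.1934, 0.2509]
orientation: [2.075, 2.356, -0.003]
contact_force: [-0.2, -0.1, -0.7]
grip_width: 0.0003
```

Request:
{"api": "send_rows", "payload": {"deltas": [[0,-0.053,0.611,0,0,0,0],[0,-0.053,0.611,0,0,0,0],[0,-0.053,0.611,0,0,0,0],[0,-0.053,0.611,0,0,0,0],[0,-0.053,0.611,0,0,0,0],[0,-0.053,0.611,0,0,0,0]]}}

```text
clock: 47.92
tcp_pos: [0.6498, -0.1855, 0.251]
orientation: [-2.07, -2.361, 0.001]
contact_force: [-0.7, -0.6, -0.4]
grip_width: -0.0001
```

Request:
{"api": "send_rows", "payload": {"deltas": [[0,0,0,0.2,0,0,0],[0,0,0,0.4,0,0,0],[0,0,0,0.55,0,0,0],[0,0,0,0.65,0,0,0],[0,0,0,0.65,0,0,0],[0,0,0,0.65,0,0,0]]}}

```text
clock: 48.42
tcp_pos: [0.6497, -0.186, 0.1539]
orientation: [-2.071, -2.36, 0.001]
contact_force: [-0.5, -0.5, 0.6]
grip_width: 0.0002
```

```bash
python3 -c "
from plan import *
plan([(.652,-.186,.14,.131,0)])
e=shot('scene'); d=shot('top'); a=cv2.resize(e['pixels'][120:240,180:330,::-1],None,fx=3,fy=3,interpolation=2); b=cv2.resize(d['pixels'][85:205,335:450,::-1],None,fx=3,fy=3,interpolation=2); cv2.imwrite('pics/s9.png',np.hstack([a,b]))"
```

```text
t48.4 at [ 0.6497 -0.186   0.1539] psi 0.130 w 0.0002 F [-0.5 -0.5  0.6]
[0, np.float64(-0.002), np.float64(0.015), np.float64(0.093), np.float64(-0.0), np.float64(-0.0), np.float64(-0.0)] x1 -> [ 0.652 -0.186  0.14   0.131  0.   ]
```

View pics/s9.png

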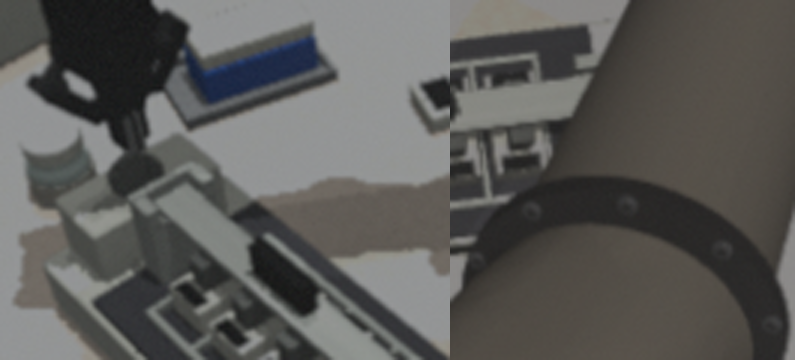

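The fingertips at (133,145) are directly above the button at (135,173). Pressing in small steps.

Request:
{"api": "send_rows", "payload": {"deltas": [[0,0,0.012,0.03,0,0,0],[0,0,0.012,0.06,0,0,0],[0,0,0.012,0.08,0,0,0],[0,0,0.012,0.1,0,0,0],[0,0,0.012,0.11,0,0,0],[0,0,0.012,0.11,0,0,0]]}}

```text
clock: 49.02
tcp_pos: [0.6526, -0.1858, 0.1372]
orientation: [-2.071, -2.362, -0.0]
contact_force: [-0.0, 0.6, 2.0]
grip_width: 0.0003
```

Request:
{"api": "send_rows", "payload": {"deltas": [[0,0,0,0.01,0,0,0],[0,0,0,0.02,0,0,0],[0,0,0,0.02,0,0,0]]}}

```text
clock: 49.27
tcp_pos: [0.6527, -0.1858, 0.1343]
orientation: [2.071, 2.362, 0.0]
contact_force: [-0.9, 0.7, 4.3]
grip_width: -0.0002
```

Request:
{"api": "send_rows", "payload": {"deltas": [[0,0,0,0.01,0,0,0],[0,0,0,0.02,0,0,0],[0,0,0,0.02,0,0,0]]}}

```text
clock: 49.52
tcp_pos: [0.6528, -0.1858, 0.133]
orientation: [-2.071, -2.362, -0.002]
contact_force: [-5.0, 3.2, 14.7]
grip_width: 0.0002
```

Request:
{"api": "send_rows", "payload": {"deltas": [[0,0,0,0.01,0,0,0],[0,0,0,0.01,0,0,0],[0,0,0,0.01,0,0,0]]}}

```text
clock: 49.77
tcp_pos: [0.6529, -0.1858, 0.1328]
orientation: [2.072, 2.362, 0.003]
contact_force: [-8.5, 4.7, 24.0]
grip_width: -0.0002
```

Request:
{"api": "send_rows", "payload": {"deltas": [[0,0,0,-0.05,0,0,0],[0,0,0,-0.15,0,0,0],[0,0,0,-0.35,0,0,0],[0,0,0,-0.6,0,0,0],[0,0,0,-0.85,0,0,0],[0,0,0,-0.85,0,0,0],[0,0,0,-0.85,0,0,0]]}}

```text
clock: 50.35
tcp_pos: [0.6538, -0.1867, 0.2597]
orientation: [2.069, 2.358, 0.004]
contact_force: [0.1, -0.2, -0.9]
grip_width: 0.0002
```

Request:
{"api": "send_rows", "payload": {"deltas": [[0,0.15,-0.98,0,0,0,0],[0,0.15,-0.98,0,0,0,0],[0,0.15,-0.98,0,0,0,0],[0,0.15,-0.98,0,0,0,0],[0,0.15,-0.98,0,0,0,0],[0,0.15,-0.98,0,0,0,0],[0,0.15,-0.98,0,0,0,0],[0,0.15,-0.98,0,0,0,0]]}}

```text
clock: 51.02
tcp_pos: [0.5049, -0.1823, 0.2567]
orientation: [-2.07, -2.363, 0.001]
contact_force: [-0.2, 0.4, -0.5]
grip_width: -0.0001
```

```bash
python3 - <<'E'
from plan import *
ds=[shot('top'),shot('scene')]; d,e=ds
q,s=fit('bar',[.628,.002,.13],ds,.122,(0,1),n=6,spread=.003,ang=.02); print('bar',q.round(4),round(s,1))
q,s=fit('tip',[.457,-.376,1.448],ds,.005,(0,1),n=6,spread=.005,ang=.03); print('tip',q.round(4),round(s,1))
plan([])
a=cv2.resize(e['pixels'][80:400,150:500,::-1],None,fx=2,fy=1.85,interpolation=2); cv2.imwrite('pics/s10.png',a[:600])
E
```

```text
bar [0.6278 0.0019 0.1335] 12.1
tip [ 0.4489 -0.3771  1.4731] 8.0
t51.1 at [ 0.5048 -0.1825  0.2568] psi 0.132 w 0.0001 F [ 0.1  0.2 -0.1]
```

View pics/s10.png

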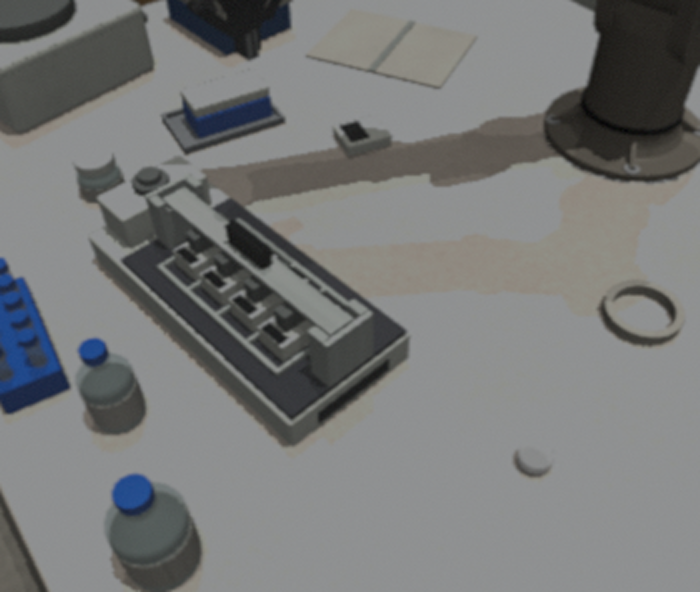

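The tip box is in the tray at (228,107), the four cartridges are under the seated bar, and the button at (150,178) is up. The dishes, tape, timer and jar are where they were, and the arm is clear. Handing in.

```bash
python3 -c "
from h import *
print(r.hand_in())"
```

```text
the job is handed in; nothing more can be done
None
```

I handed the job in at about 51 s on the robot's clock. All the steps were done in the required order, and as far as the cameras and forces show, everything ended in its place. The hand-in itself gives no verdict.

- **Tip box:** it went into the tray first. It lies flat within about 10 mm of the tray centre by the last single-camera fit, and within about 6 mm by the earlier two-camera fit.
- **Cartridges:** all four were present, and each stands in its own bay. The first grasp closed on nothing because that cartridge had been knocked about 4 cm aside, next to the dishes. I measured it again and the second grasp worked.
- **Bar:** it lies in both seats, let go. The last fit at seat height put it within about 1 mm and 0.003 rad of the shaker's centre.
- **Start button:** I pressed it until it stopped moving, about 6 mm down, with the force rising to 24 N. It came back up in the last picture.
- **End state:** the arm was clear and reading about 0 N, and the dishes, jar, timer and tape looked unmoved.

Two checks disagreed. The top camera's fits of the seated cartridges were 13–17 mm off the bay centres in x. The scene camera, the arm's placing positions and the pictures all agreed with the bays, so I took the top fits as matching the wrong edges. The automatic fit of the bar while it was held also failed. I went by its outline in the picture instead, which matched.

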